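# Switch off the warming plate and stack the paint cases

### The job

The workshop is over: first turn both dials of the warming plate fully anticlockwise, right to their off stops. Only then take every metal paint case off the plate and stack them in one square column in the middle of the wooden board, all lined up with the board's long side, the long cases at the bottom and the short ones on top of them; either face of a case may be up. Leave the ink bottle, the jar and the tissue box where they stand.

Things in the scene. Friction and masses are not known exactly. Their poses are not given: they have to be found in the camera images.
- warmer: Warming plate fixed to the table: flat white slab 300 x 411 mm, top 40 mm above the table, with a dark heated area towards +y and two black dials on the strip along its -y edge. Origin: centre of its underside on the table; x along its 300 mm side, y along its 411 mm side. The dials are at (-73, -152) mm and (+73, -152) mm from its origin.
- near_dial (a joint): Turning angle of the dial nearer to the robot. 0 rad = off, against the anticlockwise end stop (seen from above); it grows clockwise up to 4.7 rad at the other stop. It stays where it is left; light friction.
- near_dial_grip (a point): On that dial's turning axis, 7 mm below the top of its black grip bar: a good height to take hold. Bar 48 x 14 mm, 32 mm high, on a round black foot 50 mm across and an aluminium ring 74 mm across. x runs along the bar and turns with it, z up. The white mark on the bar is on its -x side and points to the red tick on the plate when off.
- far_dial (a joint): Turning angle of the dial farther from the robot. 0 rad = off, against the anticlockwise end stop (seen from above); it grows clockwise up to 4.7 rad at the other stop. It stays where it is left; light friction.
- far_dial_grip (a point): On that dial's turning axis, 7 mm below the top of its black grip bar: a good height to take hold. Bar 48 x 14 mm, 32 mm high, on a round black foot 50 mm across and an aluminium ring 74 mm across. x runs along the bar and turns with it, z up. The white mark on the bar is on its -x side and points to the red tick on the plate when off.
- long1: Closed flat aluminium paint case, long kind, 120 x 64 mm, 34 mm high, about 0.25 kg, flat top. It starts flat on the warming plate. Its two flat faces are alike and either may be up. Origin: its centre, 17 mm above its underside; x along its length, y across its width, z through its thickness. 3 or 4 cases are there; an absent one reads None.
- long2: Closed flat aluminium paint case, long kind, 120 x 64 mm, 34 mm high, about 0.25 kg, flat top. It starts flat on the warming plate. Its two flat faces are alike and either may be up. Origin: its centre, 17 mm above its underside; x along its length, y across its width, z through its thickness. 3 or 4 cases are there; an absent one reads None.
- short1: Closed flat aluminium paint case, short kind, 84 x 64 mm, 34 mm high, about 0.25 kg, flat top. It starts flat on the warming plate. Its two flat faces are alike and either may be up. Origin: its centre, 17 mm above its underside; x along its length, y across its width, z through its thickness. 3 or 4 cases are there; an absent one reads None.
- short2: Closed flat aluminium paint case, short kind, 84 x 64 mm, 34 mm high, about 0.25 kg, flat top. It starts flat on the warming plate. Its two flat faces are alike and either may be up. Origin: its centre, 17 mm above its underside; x along its length, y across its width, z through its thickness. 3 or 4 cases are there; an absent one reads None.
- board: Light wooden board fixed to the table, 180 x 120 mm, 12 mm thick. Origin: centre of its underside; x along its long side.
- board_top (a point): Centre of the board's top face, 12 mm above the table: the column stands here.
- ink_bottle: Bystander: small brown bottle with a black cap, 36 mm in diameter, 85 mm high. Origin: centre of its underside.
- jar: Bystander: glass jar with a black cap, 70 mm in diameter, 90 mm high. Origin: centre of its underside.
- tissue_box: Bystander: cardboard tissue box, 110 x 200 mm, 70 mm high. Origin: centre of its underside.
There are look-alikes about, which are no part of the job. What is shaped like the long2 but pink or turquoise is not meant. What is shaped like the short2 but turquoise is not meant.

How it is judged:
By the outcome, as a careful person would: the job done as asked, in the order asked, and still so for the second after the job is handed in, with the robot touching nothing.
Of long1, long2, short1, short2 only 3 to 4 are there at a start; the rules pass over those that are not, and their reading is None.
At some moment in a run one of long1, long2, short1, short2 may be knocked a few centimetres aside while the robot is not near it.
It also fails if it takes over 210 s, if anything falls off the work surface, if the arm or the gripper's body presses on something with over 40 N, if the wrist force passes 120 N, or if a joint passes its speed limit or range.

### The arm

A 6-joint arm with a two-finger parallel gripper is mounted at the origin on the work surface. World frame = base frame: x ahead of the robot, y to its left, z up, the work surface at z = 0. Lengths are in mm, angles in rad, forces in N, time in s.
With the tool pointing down it reaches from about 350 to 975 mm from the base axis. Payload 7.1 kg.
Tool frame: the origin (TCP) lies at the very end of the fingers, on their centre line; the grasp point (between the pads) lies 19 mm behind it (ctrl.grip_point_offset is the distance from the TCP to the grasp point, in mm); z points along the fingers, y is the direction in which the jaws open and shut (so a half turn about z gives the same grasp; the last joint's range is limited). The gripper opens to 88 mm and grips with 3 to 60 N. Pads are 20 mm wide; open, the fingers measure 115 mm over their backs; the gripper's body (75 mm by 178 mm) begins 61 mm behind the grasp point.
Start: joints at [1.328, 0.423, 1.63, -0, 1.089, -0.019], TCP at [138.679, 609.404, 222.675] pointing down, gripper open.
Joint ranges: [-3, 3], [-0.9, 2.11], [0.09, 2.58], [-1.31, 4.45], [0.11, 2.69], [-2.54, 2.54]. Speed limits (rad/s): [2.39, 2.39, 3.01, 3.14, 3.14, 3.14].

### API

Orientations are given as a rotation vector (axis times angle).
In Python, from workcell import ctrl gives the robot as it stands.
- The arm moves only by the tool move_arm, never from a script. Its argument "increments" is one flat list of numbers, 5 for each row, row after row: the closure in counts, from 0 (fully open) to 255 (shut), then the shift along the tool's x, y, z in mm, then the turn about the tool's z in degrees. In form: [grip, dx, dy, dz, yaw, grip, dx, dy, dz, yaw, ...]. A call has 1 to 12 rows; each row is the pose to reach, as a shift and turn from the pose measured when the call began, along the tool's axes at that moment; what a row does not reach only later rows make up. A row lasts 1/8 s, in which the tool goes at most 62.5 mm and 10.7 degrees, less where a joint would pass 70% of its speed; a pose out of reach is approached as far as the arm can. A call with a gripper value outside its range is refused whole. The fingers move at their own pace and stop on an object; the grip force is fixed at half the most. Time passes only in rows, so rows that repeat a pose let the fingers close. It gives the time, the measured TCP pose, the force and the opening at its end, in the units of the state.
- ctrl.get_obs(): the state, without advancing time (a new reading comes with each control period).
- ctrl.get_image(name): name is "scene" or "top" or "wrist"; returns a dict with "frame" (384x512x3 uint8, red, green, blue), "vertical_fov" (degrees; the focal length in pixels is half the picture's height over the tangent of half this angle, whatever the lens; pixels are square), "cx", "cy" (the principal point, pixels), "pose" (4x4, takes a point from camera to world coordinates); the wrist camera has in their place "mount" (4x4, takes a point from camera to tool coordinates, whose origin is the TCP and whose axes are the flange's). Camera axes: x right, y down, z forward; pixel columns grow to the right and rows downward; lengths in mm; the calibration is good to about 2 mm. A picture is of the moment at which its call begins: read the wrist's pose just before it. There is no depth.
- ctrl.close_job(): hands the job in, once; it reports no verdict.
The state is a dict: "t": time; "qpos": joint angles; "qvel": joint speeds; "joint_torque": joint torques, N m; "ee_pos": TCP position; "orientation": TCP orientation; "ft_force": force on the tool from outside, world axes, zero at the start; "moment": the same for the moment, N m; "width": finger opening in mm.
Only numpy, scipy, OpenCV 4.12 (cv2) and the standard library are available. Lean on these libraries where they do the work, as an engineer would, in place of code of your own. Each camera call takes 0.05 s, during which the arm holds its last target.

## Working session

There is one attempt and no reset: what is moved stays moved. The work goes in short steps, Python scripts to look and compute and a tool call to move; the robot and the scene stay as the last step left them, time stands still between calls to the robot, and variables do not carry over. Pictures are saved under pics/ and viewed, and the job is handed in when it is done.

Besides the shell and the picture viewer there is one more tool, called after "Call:" as a command line: name --argument value ..., lists and objects as JSON in quotes. move_arm: Moves the arm, as the interface text tells. Its arguments: {"type":"object","properties":{"increments":{"type":"array","items":{"type":"number"}}},"required":["increments"]}

```bash
ls; mkdir -p pics; cat > snap.py <<'E'
from workcell import ctrl
import cv2,sys,pickle
def snap(n,out):
    o=ctrl.get_obs(); im=ctrl.get_image(n); im['obs']=o
    pickle.dump(im,open(f'pics/{out}.pkl','wb'))
    cv2.imwrite(f'pics/{out}.png',cv2.cvtColor(im['frame'],cv2.COLOR_RGB2BGR)); return im
E
python3 - <<'E'
from snap import *
for n in ['scene','top','wrist']:
    im=snap(n,n+'0'); print({k:v for k,v in im.items() if k not in('frame','obs')})
print(im['obs'])
E
```

```text
pics
{'vertical_fov': 50.9118809791898, 'cx': 253.47945361375054, 'cy': 199.5104839700225, 'pose': array([[ 7.47273548e-01,  4.07916396e-01, -5.24582175e-01,
         1.12057347e+03],
       [ 6.64516227e-01, -4.59494619e-01,  5.89307118e-01,
        -6.46837066e+02],
       [-6.54650974e-04, -7.88966989e-01, -6.14435239e-01,
         8.64999490e+02],
       [ 0.00000000e+00,  0.00000000e+00,  0.00000000e+00,
         1.00000000e+00]])}
{'vertical_fov': 48.6228860856009, 'cx': 249.59711431122312, 'cy': 190.23127758924005, 'pose': array([[ 2.91454231e-02, -9.83756826e-01,  1.77124395e-01,
         2.40616235e+02],
       [-9.99575101e-01, -2.86128925e-02,  5.56056031e-03,
         6.42207118e+01],
       [-4.02197881e-04, -1.77211200e-01, -9.84172764e-01,
         1.23906038e+03],
       [ 0.00000000e+00,  0.00000000e+00,  0.00000000e+00,
         1.00000000e+00]])}
{'vertical_fov': 59.124580526974256, 'cx': 252.97354092372748, 'cy': 192.12866036877332, 'mount': array([[ 1.66405543e-04, -9.52675211e-01, -3.03989991e-01,
         8.39028892e+01],
       [ 9.99999853e-01,  1.40188245e-0
[... 172 characters left out ...]
  0.00000000e+00,
         1.00000000e+00]])}
{'t': 0.1, 'qpos': array([ 1.32799718e+00,  4.23755353e-01,  1.63057703e+00,  2.28271745e-05,
        1.08860102e+00, -1.89717253e-02]), 'qvel': array([ 0.000379  , -0.00262372, -0.00379608, -0.00109904,  0.00031359,
        0.00207305]), 'joint_torque': array([-3.11621670e-04, -5.45618355e+01, -2.74324411e+01,  6.45218580e-02,
        1.87846483e-02, -8.70757077e-06]), 'ee_pos': array([138.5622177 , 608.95065408, 221.99945175]), 'orientation': array([-3.50848511e-01, -3.12174311e+00,  2.08375954e-03]), 'ft_force': array([-0.35569026,  0.12576606,  0.26820635]), 'moment': array([ 0.02494106, -0.03678444,  0.03836968]), 'width': 88.25166279320052}
```

View pics/scene0.png

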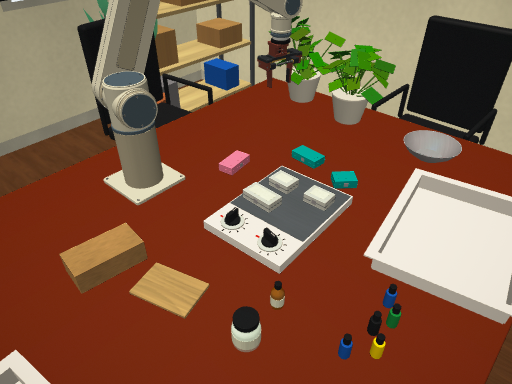

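View pics/top0.png

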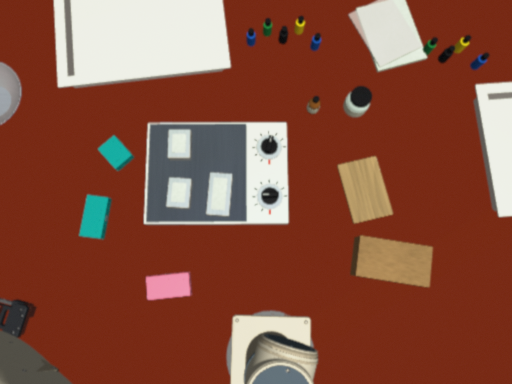

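View pics/wrist0.png

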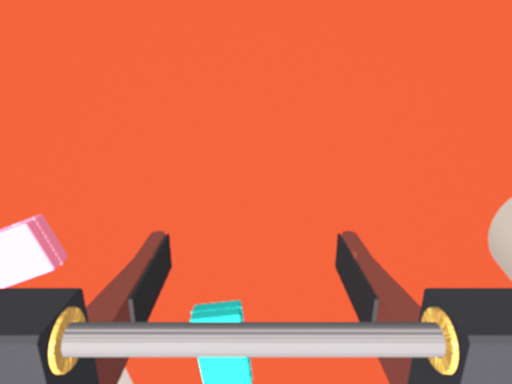

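The scene has 3 cases: one long at top (219,194) and two short at (179,144) and (179,193). The dials are at (269,146) and (270,195), the board at (365,190), and the tissue box is below the board in the image. I'll enlarge these areas.

```bash
python3 - <<'E'
import cv2
a=cv2.imread('pics/top0.png')
cv2.imwrite('pics/c1.png',cv2.resize(a[115:230,140:295],None,fx=5,fy=5,interpolation=cv2.INTER_CUBIC))
cv2.imwrite('pics/c2.png',cv2.resize(a[80:295,295:440],None,fx=2.7,fy=2.7,interpolation=cv2.INTER_CUBIC))
b=cv2.imread('pics/scene0.png')
cv2.imwrite('pics/c3.png',cv2.resize(b[160:270,200:360],None,fx=5,fy=5,interpolation=cv2.INTER_CUBIC))
E
```

```text
(no output)
```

View pics/c1.png

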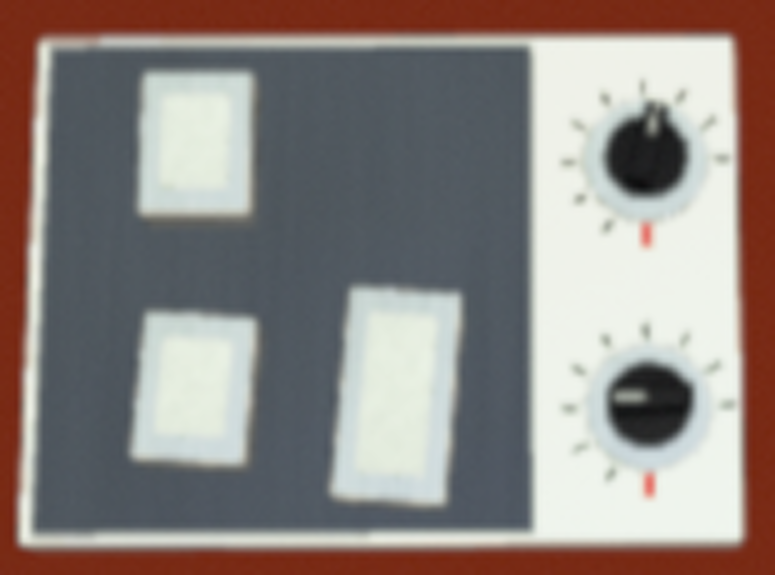

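View pics/c2.png

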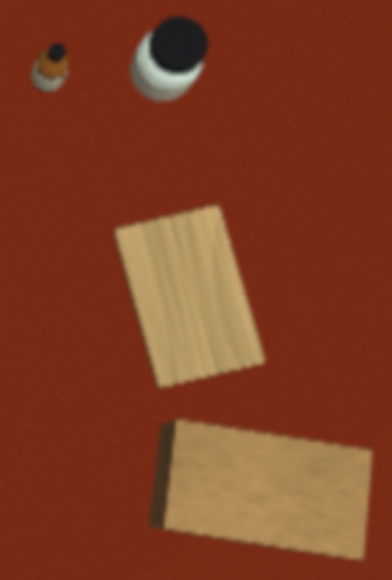

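View pics/c3.png

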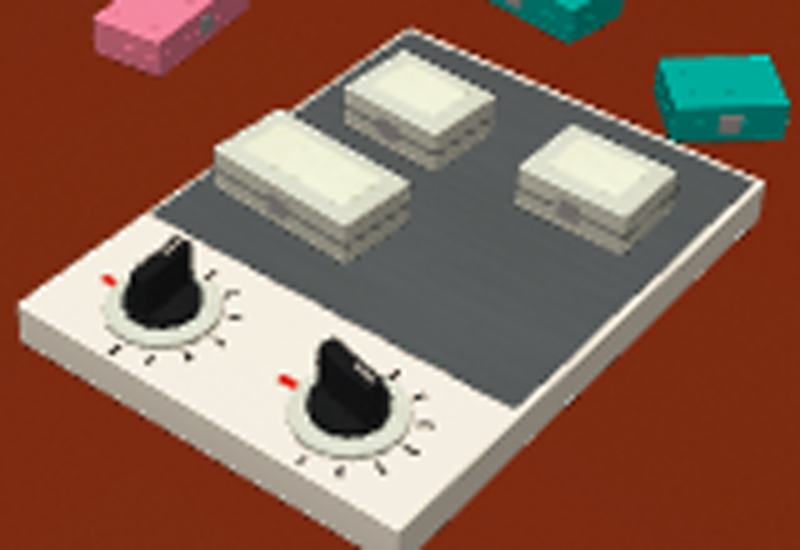

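```bash
cat > geo.py <<'E'
import numpy as np,pickle
def ray(im,u,v):
    H=im['frame'].shape[0]; f=H/2/np.tan(np.radians(im['vertical_fov'])/2)
    d=np.array([(u-im['cx'])/f,(v-im['cy'])/f,1]); P=im['pose']
    return P[:3,3],P[:3,:3]@d
def at(im,u,v,z):
    o,d=ray(im,u,v); return o+d*(z-o[2])/d[2]
def proj(im,p):
    H=im['frame'].shape[0]; f=H/2/np.tan(np.radians(im['vertical_fov'])/2)
    q=np.linalg.inv(im['pose'])@np.append(p,1); return q[0]/q[2]*f+im['cx'],q[1]/q[2]*f+im['cy']
E
python3 - <<'E'
from geo import *
np.set_printoptions(precision=1,suppress=True)
t=pickle.load(open('pics/top0.pkl','rb'));s=pickle.load(open('pics/scene0.pkl','rb'))
T=lambda x,y,z:at(t,140+x/5-.4,115+y/5-.4,z)
S=lambda x,y,z:at(s,200+x/5-.4,160+y/5-.4,z)
B=lambda x,y,z:at(t,295+x/2.7-.3,80+y/2.7-.3,z)
print('warmer top'); 
for p in [(42,37),(735,36),(743,543),(22,544)]: print(T(*p,40))
print('warmer scene'); 
for p in [(20,306),(411,30),(765,184),(398,528)]: print(S(*p,40))
for n,ps in dict(long=[(350,288),(462,293),(447,505),(332,497)],sB=[(147,313),(257,319),(246,465),(132,460)],sT=[(143,72),(253,72),(252,214),(139,214)]).items():
    q=np.array([T(*p,74) for p in ps]); print(n,q.tolist(),q.mean(0),[np.linalg.norm(q[i]-q[i-1]) for i in range(4)])
for n,ps in dict(long=[(216,153),(280,112),(410,188),(345,226)],sB=[(345,92),(404,50),(494,100),(433,137)],sT=[(517,172),(577,125),(676,172),(620,218)]).items():
    q=np.array([S(*p,74) for p in ps]); print(n,q.mean(0),[np.linalg.norm(q[i]-q[i-1]) for i in range(4)])
print('dial ring', T(645,160,44),T(650,406,44))
q=np.array([B(*p,12) for p in [(115,230),(219,206),(265,362),(160,387)]]);print('board',q,q.mean(0))
q=np.array([B(*p,70) for p in [(178,420),(372,450),(362,559),(165,528)]]);print('tissue',q)
print('jar',B(179,45,90),'ink',B(57,52,85))
E
```

```text
warmer top
[652.3 376.8  40. ]
[664.8 -32.2  40. ]
[364.9 -40.9  40. ]
[352.5 366.6  40. ]
warmer scene
[371.7 -39.6  40. ]
[358.4 368.5  40. ]
[654.1 378.3  40. ]
[664.8 -28.5  40. ]
long [[498.4357977857853, 184.5230404616015, 74.0], [497.3917901914315, 121.56889119530695, 74.00000000000023], [377.6401159686306, 125.47039880930464, 74.0], [380.2271240868977, 189.03939544524795, 74.0]] [438.4 155.2  74. ] [np.float64(118.2949195865503), np.float64(62.96280538301931), np.float64(119.815212893964), np.float64(63.621615385846276)]
sB [[480.8044887812961, 297.54476059395574, 74.0], [479.1668250777848, 235.76048464563678, 74.0], [396.6287000010522, 237.42460098142647, 74.0], [397.580892732209, 300.6274996576335, 74.0]] [438.5 267.8  74. ] [np.float64(83.28067134381389), np.float64(61.80597622288498), np.float64(82.55489915420763), np.float64(63.21007097031423)]
sT [[621.3758883315246, 308.6677556673235, 74.0], [623.2012627179345, 245.77555981573622, 74.0], [539.5947201942105, 241.82942194861545, 74.0], [537.7406009995783, 305.6484292722787, 74.0]] [580.5 275.5  74. ] [np.float64(83.68977
[... 186 characters left out ...]
481327), np.float64(118.48244068748565), np.float64(58.067440384548064)]
sB [443.6 267.4  74. ] [np.float64(77.3363406850994), np.float64(67.36489932041007), np.float64(84.49469750931347), np.float64(61.52940490233162)]
sT [584.5 275.8  74. ] [np.float64(77.15742187952574), np.float64(69.0309117256653), np.float64(78.06241670150713), np.float64(64.44487633239675)]
dial ring [586.3  19.4  44. ] [441.2  13.5  44. ]
board [[ 545.3 -186.5   12. ]
 [ 575.9 -301.3   12. ]
 [ 404.1 -346.7   12. ]
 [ 373.8 -233.5   12. ]] [ 474.8 -267.    12. ]
tissue [[ 334.5 -237.2   70. ]
 [ 309.9 -432.7   70. ]
 [ 201.9 -417.7   70. ]
 [ 226.4 -222.4   70. ]]
jar [ 729.4 -239.9   90. ] ink [ 719.9 -111.4   85. ]
```

Top and scene views agree to about 4 mm. The warmer is at (509,168) with 1.7° yaw, the dials match the given offsets, and the board is at (475,-267) with about 15° yaw. Next I'll look at the dials from above with the wrist camera.

```bash
cat > go.py <<'E'
import sys,numpy as np
from scipy.spatial.transform import Rotation as R
from workcell import ctrl
def go(x,y,z,a,o=None):
    """a: wanted world angle (deg) of tool y"""
    o=o or ctrl.get_obs(); M=R.from_rotvec(o['orientation']).as_matrix()
    d=M.T@(np.array([x,y,z])-o['ee_pos']); c=np.degrees(np.arctan2(M[1,1],M[0,1]))
    w=-(a-c); print('pos',o['ee_pos'].round(1),'a',round(c,1),'tilt',M[:,2].round(3),'q1,q6',o['qpos'][[0,5]].round(2),'w',round(o['width'],1),'t',round(o['t'],1))
    print('d',d.round(1),'yaw',round(w,1)); return d,w
if __name__=='__main__': go(*map(float,sys.argv[1:5]))
E
python3 go.py 513 40 250 0
```

```text
pos [138.6 609.  222.1] a 77.2 tilt [-0.    -0.001 -1.   ] q1,q6 [ 1.33 -0.02] w 88.3 t 0.1
d [-491.4 -471.7  -27.4] yaw 77.2
```

Call:
move_arm --increments '[0, -491, -472, -27, 77, 0, -491, -472, -27, 77, 0, -491, -472, -27, 77, 0, -491, -472, -27, 77, 0, -491, -472, -27, 77, 0, -491, -472, -27, 77, 0, -491, -472, -27, 77, 0, -491, -472, -27, 77, 0, -491, -472, -27, 77, 0, -491, -472, -27, 77, 0, -491, -472, -27, 77, 0, -491, -472, -27, 77]'

```text
t: 1.65
ee_pos: [514.3, 36.9, 249.6]
orientation: [2.222, 2.219, -0.001]
ft_force: [-1.1, 0.2, -0.6]
width: 87.7
```

```bash
python3 go.py 513 40 250 0; python3 - <<'E'
from snap import *
im=snap('wrist','w1'); cv2.imwrite('pics/w1b.png',cv2.resize(cv2.imread('pics/w1.png'),None,fx=1.5,fy=1.5,interpolation=cv2.INTER_CUBIC))
E
```

```text
pos [514.3  36.9 249.6] a -0.1 tilt [ 0.001 -0.001 -1.   ] q1,q6 [0.05 0.05] w 87.7 t 1.6
d [ 3.1 -1.3 -0.4] yaw -0.1
```

View pics/w1b.png

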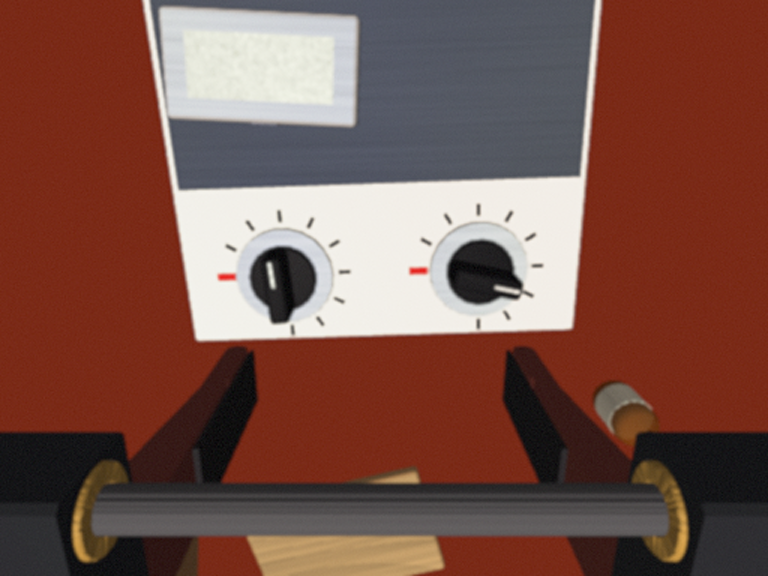

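Wrist view (1.5x): the near dial's mark points up at (271,275), about 90°. The far dial's mark points right and slightly down at (508,290), about 190–195°. I'll crop closer for the angles and bar height.

```bash
python3 - <<'E'
import cv2
a=cv2.imread('pics/w1.png')
cv2.imwrite('pics/c4.png',cv2.resize(a[140:230,150:370],None,fx=3.6,fy=3.6,interpolation=cv2.INTER_CUBIC))
E
```

```text
(no output)
```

View pics/c4.png

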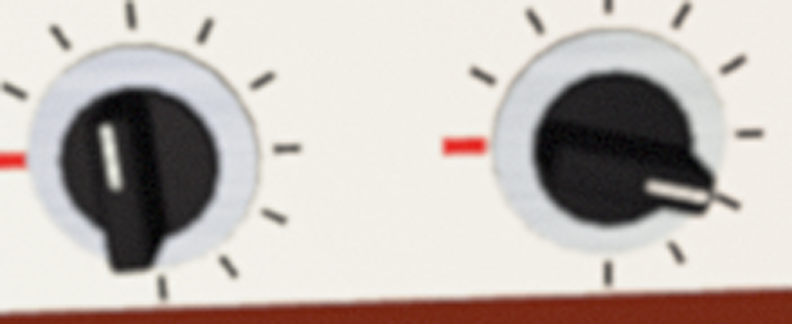

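```bash
cat >> geo.py <<'E'
from scipy.spatial.transform import Rotation as Ro
def wload(n):
    im=pickle.load(open(f'pics/{n}.pkl','rb'))
    if 'mount' in im:
        T=np.eye(4);T[:3,:3]=Ro.from_rotvec(im['obs']['orientation']).as_matrix();T[:3,3]=im['obs']['ee_pos'];im['pose']=T@im['mount']
    return im
E
python3 - <<'E'
from geo import *
np.set_printoptions(precision=1,suppress=True)
w=wload('w1')
C=lambda x,y,z:at(w,150+x/3.6-.4,140+y/3.6-.4,z)
print('rings',C(143,157,42),C(610,140,42))
print('feet',C(140,163,48),C(614,148,48))
for z in (76,80,84,88,92):
    a,b=C(105,125,z),C(117,188,z);c,d=C(708,196,z),C(648,185,z)
    f=lambda v:np.degrees(np.arctan2(v[1],v[0]))
    print(z,'near',a,b,f(a-b),'baretc',C(132,270,z),'far',c,d,f(c-d))
E
```

```text
rings [442.6  13.8  42. ] [589.  19.  42.]
feet [442.7  13.6  48. ] [589.2  18.1  48. ]
76 near [439.   33.1  76. ] [441.2  14.4  76. ] 96.62854067474257 baretc [443.9 -10.9  76. ] far [611.3  11.6  76. ] [593.8  15.   76. ] -10.848287401907912
80 near [439.9  34.1  80. ] [442.   15.6  80. ] 96.6285406747426 baretc [444.8  -9.3  80. ] far [610.2  12.9  80. ] [592.9  16.3  80. ] -10.84828740190803
84 near [440.8  35.2  84. ] [442.9  16.9  84. ] 96.62854067474265 baretc [445.6  -7.8  84. ] far [609.   14.2  84. ] [591.9  17.5  84. ] -10.848287401907939
88 near [441.7  36.2  88. ] [443.8  18.2  88. ] 96.62854067474252 baretc [446.4  -6.2  88. ] far [607.9  15.6  88. ] [591.   18.8  88. ] -10.848287401907918
92 near [442.6  37.3  92. ] [444.7  19.5  92. ] 96.62854067474258 baretc [447.3  -4.6  92. ] far [606.7  16.9  92. ] [590.   20.1  92. ] -10.848287401907967
```

Bar tops are at z≈80. The near dial is turned about 85° and the far dial about 192°. I'll grip the near dial now.

```bash
python3 go.py 442 13.5 100 6.6
```

```text
pos [512.9  38.5 249.3] a -0.0 tilt [-0.001 -0.001 -1.   ] q1,q6 [0.05 0.05] w 87.9 t 1.7
d [-24.8 -70.8 149.4] yaw -6.6
```

Call:
move_arm --increments '[0, -25, -71, 60, -6.6, 0, -25, -71, 120, -6.6, 0, -25, -71, 149, -6.6, 0, -25, -71, 149, -6.6, 0, -25, -71, 149, -6.6, 0, -25, -71, 149, -6.6]'

```text
t: 2.45
ee_pos: [443.7, 13.8, 102.4]
orientation: [2.087, 2.344, 0.002]
ft_force: [-0.1, -0.4, 1.1]
width: 87.9
```

```bash
python3 go.py 442 13.5 55 6.6
```

```text
pos [443.7  13.8 102.4] a 6.6 tilt [ 0.003 -0.001 -1.   ] q1,q6 [ 0.   -0.11] w 87.9 t 2.5
d [-0.1 -1.9 47.4] yaw 0.0
```

Call:
move_arm --increments '[0, 0, -1.5, 25, 0, 0, 0, -1.5, 47, 0, 0, 0, -1.5, 47, 0, 0, 0, -1.5, 47, 0, 120, 0, -1.5, 47, 0, 255, 0, -1.5, 47, 0, 255, 0, -1.5, 47, 0, 255, 0, -1.5, 47, 0, 255, 0, -1.5, 47, 0, 255, 0, -1.5, 47, 0]'

```text
t: 3.7
ee_pos: [442.3, 13.6, 55.3]
orientation: [2.087, 2.344, 0.002]
ft_force: [-0.1, 0.1, 0.7]
width: 31.5
```

```bash
python3 go.py 442 13.5 55 93; python3 - <<'E'
from snap import *
im=snap('wrist','w2');snap('scene','s2')
a=cv2.imread('pics/s2.png');cv2.imwrite('pics/c5.png',cv2.resize(a[140:290,170:370],None,fx=3.5,fy=3.5,interpolation=cv2.INTER_CUBIC))
E
```

```text
pos [442.3  13.6  55.3] a 6.6 tilt [ 0.003 -0.001 -1.   ] q1,q6 [ 0.   -0.11] w 31.5 t 3.7
d [-0.  -0.4  0.3] yaw -86.4
```

View pics/w2.png

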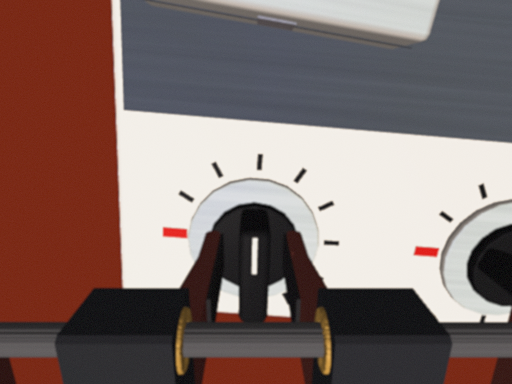

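View pics/c5.png

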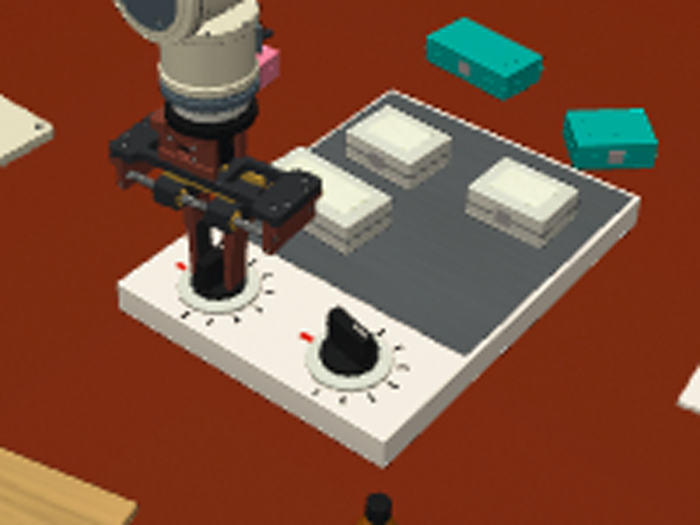

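The fingers straddle the near bar and the mark lines up with the tool at (254,255). They are still closing, so I'll finish the grip and then turn.

Call:
move_arm --increments '[255, 0, 0, 0, 0, 255, 0, 0, 0, 0, 255, 0, 0, 0, 0, 255, 0, 0, 0, 0, 255, 0, 0, 0, 0]'

```text
t: 4.42
ee_pos: [442.5, 13.6, 55.3]
orientation: [2.087, 2.344, 0.002]
ft_force: [1.4, 1.8, -1.7]
width: 13.8
```

Call:
move_arm --increments '[255, 0, 0, 0, -10, 255, 0, 0, 0, -20, 255, 0, 0, 0, -30, 255, 0, 0, 0, -40, 255, 0, 0, 0, -50, 255, 0, 0, 0, -60, 255, 0, 0, 0, -70, 255, 0, 0, 0, -78, 255, 0, 0, 0, -83, 255, 0, 0, 0, -86, 255, 0, 0, 0, -88, 255, 0, 0, 0, -88]'

```text
t: 5.92
ee_pos: [442.1, 13.4, 55.3]
orientation: [-0.124, 3.136, -0.002]
ft_force: [0.1, -5.1, 0.9]
width: 14.1
```

```bash
python3 go.py 442 13.5 55 93; python3 - <<'E'
from snap import *
im=snap('wrist','w3');print(im['obs']['moment'],im['obs']['ft_force'])
E
```

```text
pos [442.1  13.4  55.3] a 94.5 tilt [ 0.003 -0.001 -1.   ] q1,q6 [ 0.   -1.64] w 14.1 t 5.9
d [0.1 0.2 0.3] yaw 1.5
[-0.78576643  0.21588561 -0.78785903] [ 0.06460776 -5.11205488  0.90159605]
```

View pics/w3.png

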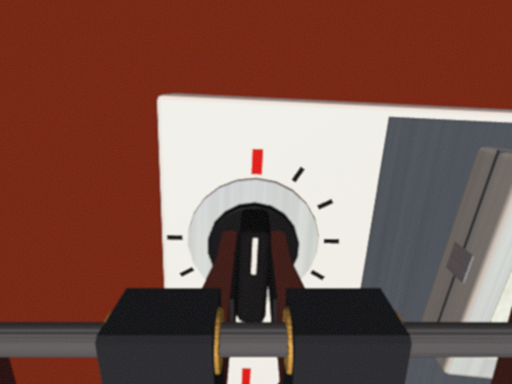

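The mark points at the red tick and there is a reaction moment of -0.8 N m. One more small push will confirm the stop.

Call:
move_arm --increments '[255, 0, 0, 0, -3, 255, 0, 0, 0, -3, 255, 0, 0, 0, -3]'

```text
t: 6.35
ee_pos: [441.9, 13.3, 55.3]
orientation: [-0.204, 3.133, -0.002]
ft_force: [-1.0, -3.8, 2.3]
width: 15.1
```

```bash
python3 go.py 588 18.3 200 -100.8; python3 - <<'E'
from snap import *
im=snap('wrist','w4');print(im['obs']['moment'],im['obs']['ft_force'])
a=cv2.imread('pics/w4.png');cv2.imwrite('pics/c6.png',cv2.resize(a[130:300,150:360],None,fx=3.5,fy=3.5,interpolation=cv2.INTER_CUBIC))
E
```

```text
pos [441.9  13.3  55.3] a 97.4 tilt [ 0.002 -0.001 -1.   ] q1,q6 [ 0.  -1.7] w 15.1 t 6.3
d [-145.8  -14.2 -144.4] yaw 198.2
[-0.62916796  0.25328741 -0.88557545] [-0.99004889 -3.79113392  2.25422417]
```

View pics/c6.png

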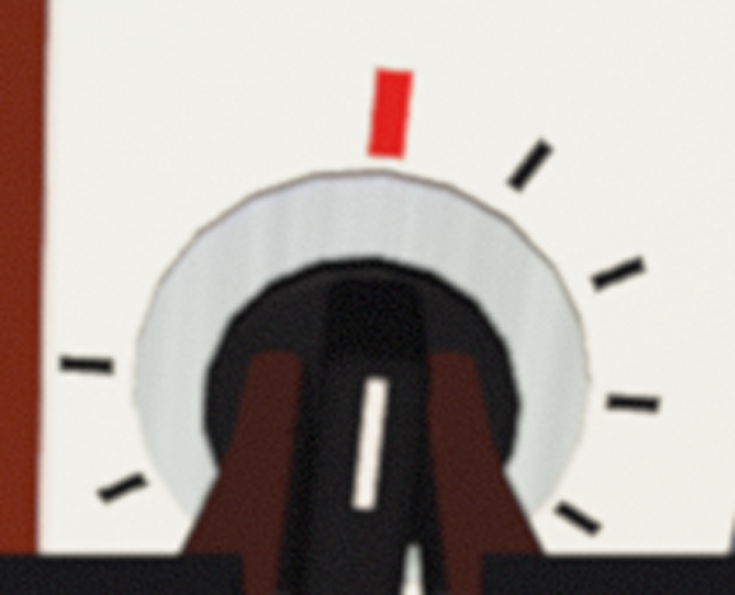

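The bar stayed put while the fingers slipped on it, so the near dial is hard against its stop. I'll release, rise and move towards the far dial.

Call:
move_arm --increments '[0, 0, 0, 0, 0, 0, 0, 0, 0, 0, 0, 0, 0, 0, 0, 0, 0, 0, 0, 0, 0, 0, 0, -60, 0, 0, 0, 0, -120, 10, 0, -60, -7, -144, 20, 0, -120, -14, -144, 30, 0, -146, -14, -144, 40, 0, -146, -14, -144, 70, 0, -146, -14, -144, 90, 0, -146, -14, -144, 90]'

```text
t: 7.9
ee_pos: [588.0, 18.6, 199.3]
orientation: [1.69, 2.646, 0.0]
ft_force: [0.0, 0.2, -0.5]
width: 87.8
```

```bash
python3 go.py 588 18.3 120 -100.8
```

```text
pos [588.   18.6 199.3] a 24.9 tilt [ 0.002 -0.001 -1.   ] q1,q6 [ 0.01 -0.42] w 87.8 t 7.9
d [-0.1 -0.2 79.3] yaw 125.7
```

Call:
move_arm --increments '[0, 0, 0, 0, 125.7, 0, 0, 0, 0, 125.7, 0, 0, 0, 0, 125.7, 0, 0, 0, 0, 125.7, 0, 0, 0, 0, 125.7, 0, 0, 0, 0, 125.7, 0, 0, 0, 0, 125.7, 0, 0, 0, 0, 125.7, 0, 0, 0, 0, 125.7, 0, 0, 0, 0, 125.7, 0, 0, 0, 0, 125.7, 0, 0, 0, 0, 125.7]'

```text
t: 9.4
ee_pos: [587.9, 18.6, 199.1]
orientation: [3.126, -0.304, 0.002]
ft_force: [0.2, 0.3, 0.4]
width: 87.6
```

```bash
python3 go.py 588 18.3 55 -100.8;  python3 - <<'E'
from snap import *
im=snap('wrist','w5');snap('top','t5')
a=cv2.imread('pics/w5.png');cv2.imwrite('pics/w5b.png',cv2.resize(a,None,fx=1.5,fy=1.5,interpolation=cv2.INTER_CUBIC))
E
```

```text
pos [587.9  18.6 199.1] a -101.1 tilt [ 0.001 -0.001 -1.   ] q1,q6 [0.01 1.78] w 87.6 t 9.4
d [ -0.    0.2 144.1] yaw -0.3
```

View pics/w5b.png

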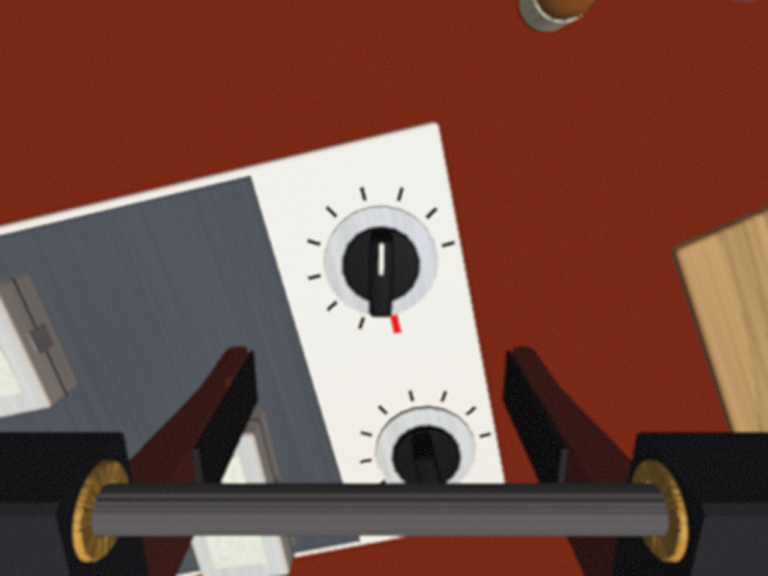

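View pics/t5.png

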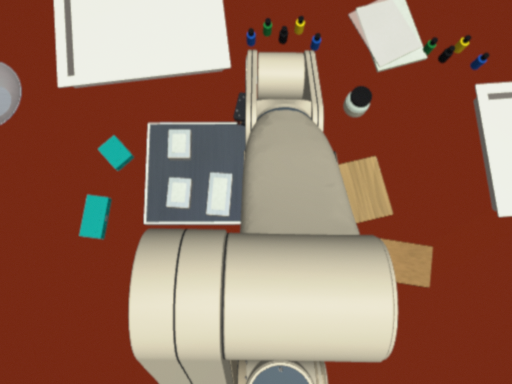

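The far bar is vertical in the tool view and its mark is at (381,258), so the tool is aligned. Cases haven't moved. Descend and grip.

Call:
move_arm --increments '[0, 0, 0, 60, 0, 0, 0, 0, 110, 0, 0, 0, 0, 135, 0, 0, 0, 0, 144, 0, 255, 0, 0, 144, 0, 255, 0, 0, 144, 0, 255, 0, 0, 144, 0, 255, 0, 0, 144, 0, 255, 0, 0, 144, 0, 255, 0, 0, 144, 0, 255, 0, 0, 144, 0, 255, 0, 0, 144, 0]'

```text
t: 11.0
ee_pos: [588.0, 18.0, 55.1]
orientation: [3.126, -0.296, 0.002]
ft_force: [-0.5, -0.9, 1.1]
width: 14.1
```

Call:
move_arm --increments '[255, 0, 0, 0, 0, 255, 0, 0, 0, 0, 255, 0, 0, 0, 0]'

```text
t: 11.38
ee_pos: [588.0, 18.0, 55.1]
orientation: [3.126, -0.296, 0.002]
ft_force: [0.1, -0.6, 0.9]
width: 13.7
```

```bash
python3 go.py 588 18.3 55 92
```

```text
pos [588.   18.   55.1] a -100.8 tilt [ 0.001 -0.002 -1.   ] q1,q6 [0.01 1.77] w 13.7 t 11.4
d [-0.  -0.3  0.1] yaw -192.8
```

Call:
move_arm --increments '[255, 0, 0, 0, -10, 255, 0, 0, 0, -20, 255, 0, 0, 0, -30, 255, 0, 0, 0, -40, 255, 0, 0, 0, -50, 255, 0, 0, 0, -60, 255, 0, 0, 0, -70, 255, 0, 0, 0, -80, 255, 0, 0, 0, -90, 255, 0, 0, 0, -100, 255, 0, 0, 0, -100]'

```text
t: 12.75
ee_pos: [588.4, 17.5, 55.1]
orientation: [2.237, 2.202, -0.0]
ft_force: [2.9, -5.3, -2.5]
width: 13.8
```

Call:
move_arm --increments '[255, 0, 0, 0, -10, 255, 0, 0, 0, -20, 255, 0, 0, 0, -30, 255, 0, 0, 0, -40, 255, 0, 0, 0, -50, 255, 0, 0, 0, -60, 255, 0, 0, 0, -70, 255, 0, 0, 0, -80, 255, 0, 0, 0, -86, 255, 0, 0, 0, -91, 255, 0, 0, 0, -95, 255, 0, 0, 0, -95]'

```text
t: 14.25
ee_pos: [588.9, 18.0, 55.1]
orientation: [-0.104, 3.137, -0.002]
ft_force: [2.2, 1.1, -3.7]
width: 14.5
```

```bash
python3 go.py 588 18.3 200 92; python3 - <<'E'
from snap import *
im=snap('wrist','w6');print(im['obs']['moment'],im['obs']['ft_force'])
a=cv2.imread('pics/w6.png');cv2.imwrite('pics/c7.png',cv2.resize(a[130:300,150:360],None,fx=3.5,fy=3.5,interpolation=cv2.INTER_CUBIC))
E
```

```text
pos [588.9  18.   55.1] a 93.8 tilt [ 0.003 -0.001 -1.   ] q1,q6 [ 0.01 -1.62] w 14.5 t 14.2
d [   0.5    0.2 -144.9] yaw 1.8
[ 0.26403639 -0.40138322 -0.62987035] [ 2.22722621  1.06923395 -3.653282  ]
```

View pics/c7.png

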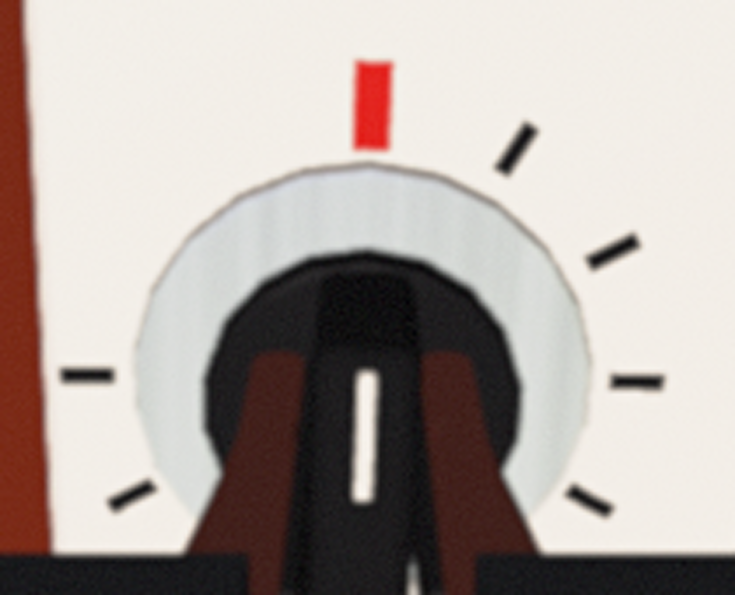

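The mark lines up with the tick and width and moment are rising. I'll push slightly more, then release and rise.

Call:
move_arm --increments '[255, 0, 0, 0, -3, 255, 0, 0, 0, -3, 255, 0, 0, 0, -3]'

```text
t: 14.68
ee_pos: [588.7, 18.0, 55.1]
orientation: [-0.182, 3.134, -0.002]
ft_force: [0.9, -0.7, -0.0]
width: 15.0
```

Call:
move_arm --increments '[0, 0, 0, 0, 0, 0, 0, 0, 0, 0, 0, 0, 0, 0, 0, 0, 0, 0, 0, 0, 0, 0, 0, -60, 0, 0, 0, 0, -120, 0, 0, 0, 0, -180, 30, 0, 0, 0, -240, 60, 0, 0, 0, -240, 95, 0, 0, 0, -240, 95, 0, 0, 0, -240, 95, 0, 0, 0, -240, 95]'

```text
t: 16.18
ee_pos: [587.9, 18.3, 295.1]
orientation: [1.526, 2.743, -0.0]
ft_force: [-0.9, 0.1, -0.3]
width: 88.0
```

```bash
python3 go.py 513 120 300 3
```

```text
pos [587.9  18.3 295.1] a 31.8 tilt [ 0.002 -0.001 -1.   ] q1,q6 [ 0.01 -0.54] w 88.0 t 16.2
d [125.9 -10.   -5.2] yaw 28.8
```

```bash
python3 go.py 540 170 290 -90
```

```text
pos [587.9  18.3 295.1] a 31.8 tilt [ 0.002 -0.001 -1.   ] q1,q6 [ 0.01 -0.54] w 88.0 t 16.2
d [154.2  39.3   4.8] yaw 121.8
```

Call:
move_arm --increments '[0, 154, 39, 5, 121.8, 0, 154, 39, 5, 121.8, 0, 154, 39, 5, 121.8, 0, 154, 39, 5, 121.8, 0, 154, 39, 5, 121.8, 0, 154, 39, 5, 121.8, 0, 154, 39, 5, 121.8, 0, 154, 39, 5, 121.8, 0, 154, 39, 5, 121.8, 0, 154, 39, 5, 121.8, 0, 154, 39, 5, 121.8, 0, 154, 39, 5, 121.8]'

```text
t: 17.68
ee_pos: [539.6, 169.6, 289.7]
orientation: [3.14, -0.005, 0.004]
ft_force: [-0.2, 0.6, -0.6]
width: 87.7
```

Call:
move_arm --increments '[0, 0, 0, 0, 0]'

```text
t: 17.8
ee_pos: [539.5, 169.6, 289.7]
orientation: [3.14, -0.004, 0.003]
ft_force: [0.4, 0.7, 0.6]
width: 88.1
```

```bash
python3 go.py 540 170 290 -90;  python3 - <<'E'
from snap import *
im=snap('wrist','w8')
a=cv2.imread('pics/w8.png');cv2.imwrite('pics/w8b.png',cv2.resize(a,None,fx=1.5625,fy=1.5625,interpolation=cv2.INTER_CUBIC))
E
```

```text
pos [539.5 169.6 289.7] a -90.2 tilt [ 0.002 -0.002 -1.   ] q1,q6 [0.28 1.86] w 88.1 t 17.8
d [ 0.5 -0.4 -0.3] yaw -0.2
```

View pics/w8b.png

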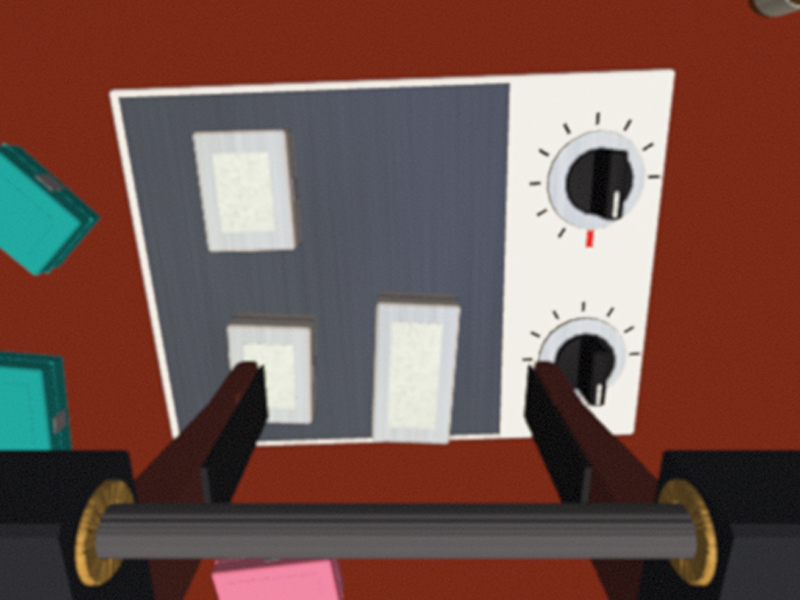

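Both dial marks now point to the tick side. The long case is at about (416,370), the shorts at (245,190) and (272,370). I'll measure them in a crop.

```bash
python3 - <<'E'
import cv2
a=cv2.imread('pics/w8.png')
cv2.imwrite('pics/c8.png',cv2.resize(a[75:290,115:305],None,fx=3,fy=3,interpolation=cv2.INTER_CUBIC)[:,:])
E
```

```text
(no output)
```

View pics/c8.png

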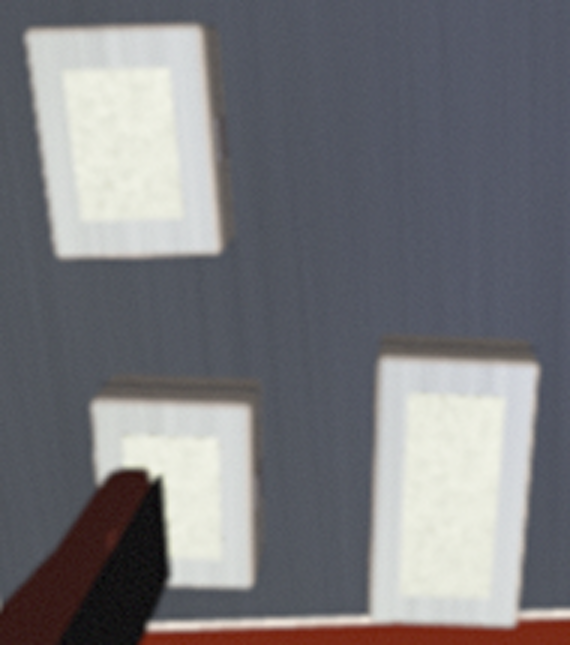

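```bash
cat >> geo.py <<'E'
def rect(q):
    c=q.mean(0); e=[np.linalg.norm(q[i]-q[i-1]) for i in (1,2,3,0)]
    d=(q[0]-q[3])+(q[1]-q[2]); return c,np.degrees(np.arctan2(d[1],d[0])),np.round(e,1)
E
python3 - <<'E'
from geo import *
np.set_printoptions(precision=1,suppress=True)
w=wload('w8'); C=lambda x,y,z:at(w,115+x/3-.33,75+y/3-.33,z)
print(rect(np.array([C(*p,74) for p in [(378,355),(539,362),(518,627),(370,619)]])))
print(rect(np.array([C(*p,74) for p in [(27,31),(205,26),(221,253),(57,258)]])))
q=[C(*p,74) for p in [(92,399),(252,405),(253,588)]];q.append(q[0]+q[2]-q[1]);print(rect(np.array(q)))
E
python3 go.py 440 155.5 150 -92
```

```text
(array([442.7, 154.5,  74. ]), np.float64(-2.386650485279654), array([ 62.8, 118.5,  62.9, 117.4]))
(array([583.6, 273.7,  74. ]), np.float64(0.879495412973485), array([63. , 81.4, 62. , 81.7]))
(array([443.1, 266.8,  74. ]), np.float64(-2.6094899668035234), array([63. , 81.8, 63. , 81.8]))
pos [539.5 169.5 289.6] a -90.1 tilt [ 0.002 -0.002 -1.   ] q1,q6 [0.28 1.86] w 87.9 t 17.9
d [-99.7  14.  139.5] yaw 1.9
```

```bash
python3 go.py 442 154.8 110 -92.2
```

```text
pos [539.5 169.5 289.6] a -90.1 tilt [ 0.002 -0.002 -1.   ] q1,q6 [0.28 1.86] w 87.9 t 17.9
d [-97.8  14.6 179.5] yaw 2.1
```

Call:
move_arm --increments '[0, -49, 7, 30, 2, 0, -98, 14.6, 70, 2, 0, -98, 14.6, 125, 2, 0, -98, 14.6, 170, 2, 0, -98, 14.6, 180, 2, 0, -98, 14.6, 180, 2]'

```text
t: 18.6
ee_pos: [442.2, 154.9, 109.7]
orientation: [3.139, -0.056, 0.003]
ft_force: [-0.7, 0.6, 0.2]
width: 87.8
```

```bash
python3 go.py 442 154.8 44 -92.3;  python3 - <<'E'
from snap import *
im=snap('wrist','w9')
E
```

```text
pos [442.2 154.9 109.7] a -92.1 tilt [ 0.002 -0.002 -1.   ] q1,q6 [0.31 1.92] w 87.8 t 18.6
d [-0.3  0.  65.7] yaw 0.2
```

View pics/w9.png

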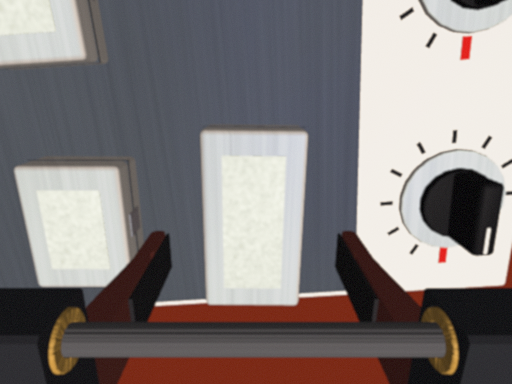

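The long case is centred between the fingers at (253,215). Descend and grip.

Call:
move_arm --increments '[0, 0, 0, 35, 0.2, 0, 0, 0, 60, 0.2, 0, 0, 0, 65.5, 0.2, 0, 0, 0, 65.5, 0.2, 255, 0, 0, 65.5, 0.2, 255, 0, 0, 65.5, 0.2, 255, 0, 0, 65.5, 0.2, 255, 0, 0, 65.5, 0.2, 255, 0, 0, 65.5, 0.2, 255, 0, 0, 65.5, 0.2]'

```text
t: 19.9
ee_pos: [443.4, 155.2, 45.5]
orientation: [3.14, -0.062, 0.007]
ft_force: [-1.1, -0.3, 7.0]
width: 63.8
```

```bash
python3 go.py 442 154.8 180 -92.3;  python3 - <<'E'
from snap import *
im=snap('wrist','w10')
E
```

```text
pos [443.4 155.2  45.5] a -92.3 tilt [ 0.004 -0.001 -1.   ] q1,q6 [0.31 1.93] w 63.8 t 19.9
d [  -0.8    0.5 -134.5] yaw 0.0
```

View pics/w10.png

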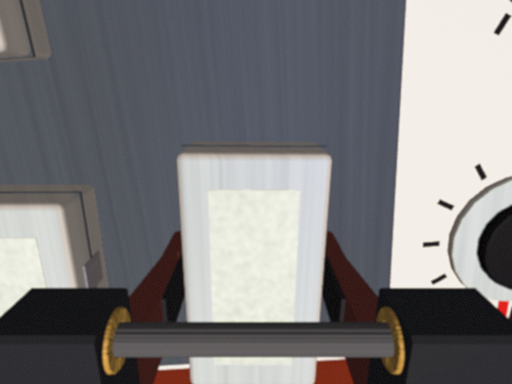

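```bash
python3 - <<'E'
from geo import *
np.set_printoptions(precision=1,suppress=True)
w=wload('w10'); o=w['obs']
M=Ro.from_rotvec(o['orientation']).as_matrix()
for p in [(179,156),(330,155),(180,162),(329,161)]: 
    q=at(w,*p,74); print(q, M.T@(q-o['ee_pos']))
E
```

```text
[501.1 181.9  74. ] [ 56.8 -29.  -28.2]
[499.2 122.1  74. ] [ 57.2  30.8 -28.2]
[498.7 181.8  74. ] [ 54.3 -28.8 -28.2]
[496.7 122.5  74. ] [ 54.7  30.6 -28.2]
```

Call:
move_arm --increments '[255, 0, 0, -40, 0, 255, 0, 0, -90, 0, 255, 0, 0, -135, 0, 255, 0, 0, -135, 0]'

```text
t: 20.45
ee_pos: [444.8, 156.0, 183.4]
orientation: [-3.14, 0.062, -0.017]
ft_force: [-0.4, 0.2, -1.9]
width: 63.6
```

```bash
python3 go.py 417 -282.5 220 -75
```

```text
pos [444.8 156.  183.4] a -92.3 tilt [ 0.011  0.001 -1.   ] q1,q6 [0.31 1.93] w 63.6 t 20.4
d [-10.  439.2 -37.3] yaw -17.3
```

Call:
move_arm --increments '[255, -10, 439, -37, -17.3, 255, -10, 439, -37, -17.3, 255, -10, 439, -37, -17.3, 255, -10, 439, -37, -17.3, 255, -10, 439, -37, -17.3, 255, -10, 439, -37, -17.3, 255, -10, 439, -37, -17.3, 255, -10, 439, -37, -17.3, 255, -10, 439, -37, -17.3, 255, -10, 439, -37, -17.3, 255, -10, 439, -37, -17.3]'

```text
t: 21.82
ee_pos: [417.0, -280.8, 219.3]
orientation: [-3.114, -0.414, -0.016]
ft_force: [-0.0, -0.6, -1.7]
width: 63.8
```

```bash
python3 go.py 475 -267 100 -75;  python3 - <<'E'
from snap import *
im=snap('wrist','w11')
a=cv2.imread('pics/w11.png');cv2.imwrite('pics/w11b.png',cv2.resize(a,None,fx=1.5,fy=1.5,interpolation=cv2.INTER_CUBIC))
E
```

```text
pos [ 417.  -280.8  219.3] a -74.9 tilt [ 0.01   0.002 -1.   ] q1,q6 [-0.62  0.68] w 63.8 t 21.8
d [ 58.4   1.7 119.9] yaw 0.1
```

View pics/w11b.png

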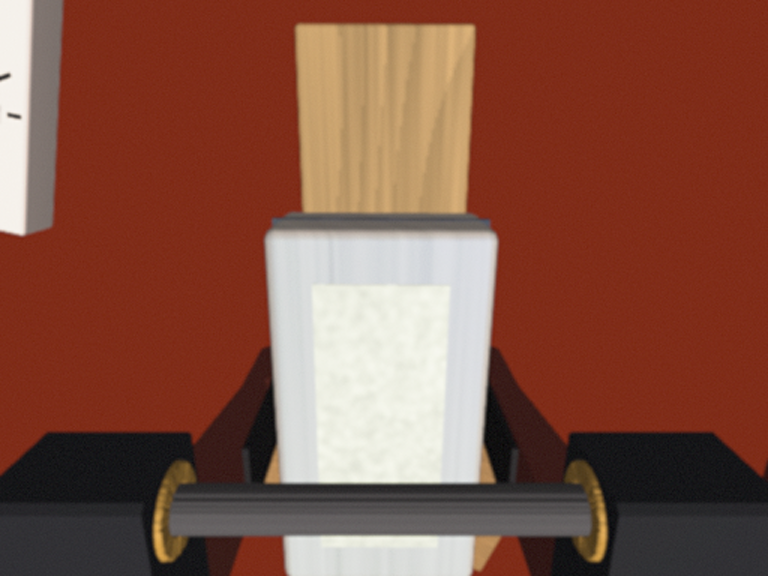

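```bash
python3 - <<'E'
from geo import *
np.set_printoptions(precision=1,suppress=True)
w=wload('w11'); C=lambda x,y,z=12:at(w,x/1.5-.17,y/1.5-.17,z)
a,b,c,d=C(296,24),C(475,24),C(467,212),C(303,212)
print(a,b,np.linalg.norm(a-b)); v=(a+b)/2-(c+d)/2; v/=np.linalg.norm(v);print('yaw',np.degrees(np.arctan2(v[1],v[0])), 'perp', np.degrees(np.arctan2((a-b)[1],(a-b)[0]))-90)
for L in(a-d,b-c): print(np.degrees(np.arctan2(L[1],L[0])))
print('centre',(a+b)/2-90*v)
E
```

```text
[ 547.7 -189.1   12. ] [ 578.3 -302.2   12. ] 117.18565813219743
yaw 15.167594651804334 perp 15.152151603275499
14.741605290861513
15.593491023829905
centre [ 476.1 -269.2   12. ]
```

Top and wrist agree on the board centre within 2.5 mm, at (475.5,-268) with yaw 15.1°. Lower the long case.

```bash
python3 go.py 476.5 -268 50 -74.9
```

```text
pos [ 417.1 -281.   219.5] a -74.9 tilt [ 0.01   0.002 -1.   ] q1,q6 [-0.62  0.68] w 63.4 t 21.9
d [ 58.9   2.8 170.1] yaw 0.0
```

Call:
move_arm --increments '[255, 30, 1.5, 20, 0, 255, 59, 2.8, 60, 0, 255, 59, 2.8, 110, 0, 255, 59, 2.8, 150, 0, 255, 59, 2.8, 170, 0, 255, 59, 2.8, 170, 0, 255, 59, 2.8, 170, 0]'

```text
t: 22.75
ee_pos: [477.3, -268.0, 51.0]
orientation: [3.113, 0.415, 0.018]
ft_force: [0.1, 0.5, -1.3]
width: 63.6
```

```bash
python3 go.py 476.5 -268 18 -74.9;  python3 - <<'E'
from snap import *
im=snap('wrist','w12')
a=cv2.imread('pics/w12.png');cv2.imwrite('pics/w12b.png',cv2.resize(a,None,fx=1.5,fy=1.5,interpolation=cv2.INTER_CUBIC))
E
```

```text
pos [ 477.3 -268.    51. ] a -74.8 tilt [ 0.011  0.001 -1.   ] q1,q6 [-0.54  0.76] w 63.6 t 22.8
d [-1.2 -0.3 33. ] yaw 0.1
```

View pics/w12b.png

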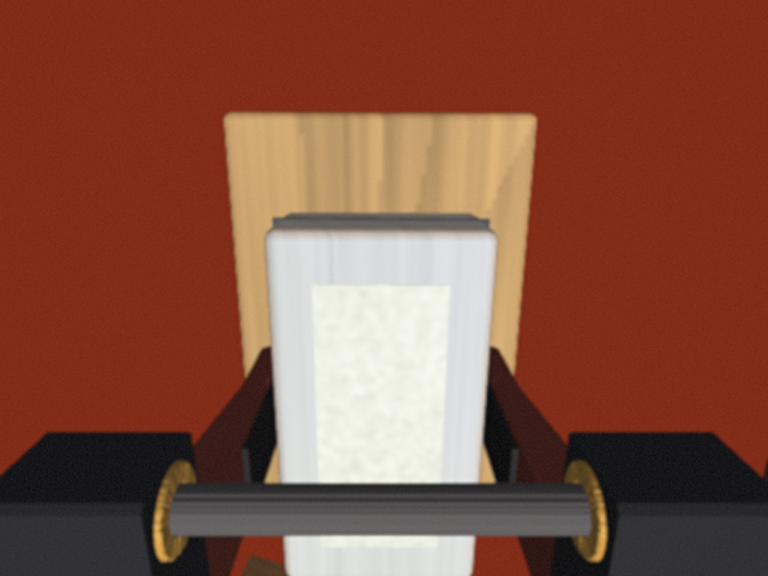

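The case is centred on the board (board 225–537, case 266–497). Lower, release and rise.

Call:
move_arm --increments '[255, -0.8, 0, 18, 0, 255, -0.8, 0, 28, 0, 255, -0.8, 0, 32, 0, 255, -0.8, 0, 33, 0, 255, -0.8, 0, 33, 0]'

```text
t: 23.42
ee_pos: [477.2, -268.5, 18.4]
orientation: [3.113, 0.414, 0.019]
ft_force: [-0.5, 0.8, -2.5]
width: 63.9
```

```bash
python3 go.py 476.5 -268 180 -74.9
```

```text
pos [ 477.2 -268.5   18.4] a -74.8 tilt [ 0.012  0.    -1.   ] q1,q6 [-0.54  0.76] w 63.9 t 23.4
d [   1.4   -0.2 -161.6] yaw 0.1
```

Call:
move_arm --increments '[255, 0, 0, 1, 0, 255, 0, 0, 1.3, 0, 255, 0, 0, 1.3, 0]'

```text
t: 23.8
ee_pos: [477.6, -268.6, 17.7]
orientation: [3.113, 0.414, 0.02]
ft_force: [-0.3, 2.0, 5.0]
width: 63.7
```

Call:
move_arm --increments '[0, 0, 0, 0, 0, 0, 0, 0, 0, 0, 0, 0, 0, 0, 0, 0, 0, 0, 0, 0, 0, 0, 0, -30, 0, 0, 0, 0, -90, 0, 0, 0, 0, -150, 0, 0, 0, 0, -200, 0, 0, 0, 0, -200, 0, 0, 0, 0, -200, 0]'

```text
t: 25.05
ee_pos: [474.5, -268.3, 217.1]
orientation: [3.113, 0.414, 0.019]
ft_force: [-0.1, 0.1, -0.2]
width: 88.0
```

```bash
python3 go.py 443 267 170 -92.5;  python3 - <<'E'
from snap import *
im=snap('wrist','w13')
a=cv2.imread('pics/w13.png');cv2.imwrite('pics/w13b.png',cv2.resize(a,None,fx=1.5,fy=1.5,interpolation=cv2.INTER_CUBIC))
E
```

```text
pos [ 474.5 -268.3  217.1] a -74.8 tilt [ 0.012  0.    -1.   ] q1,q6 [-0.54  0.76] w 88.0 t 25.1
d [ 108.9 -525.1   47. ] yaw 17.7
```

View pics/w13b.png

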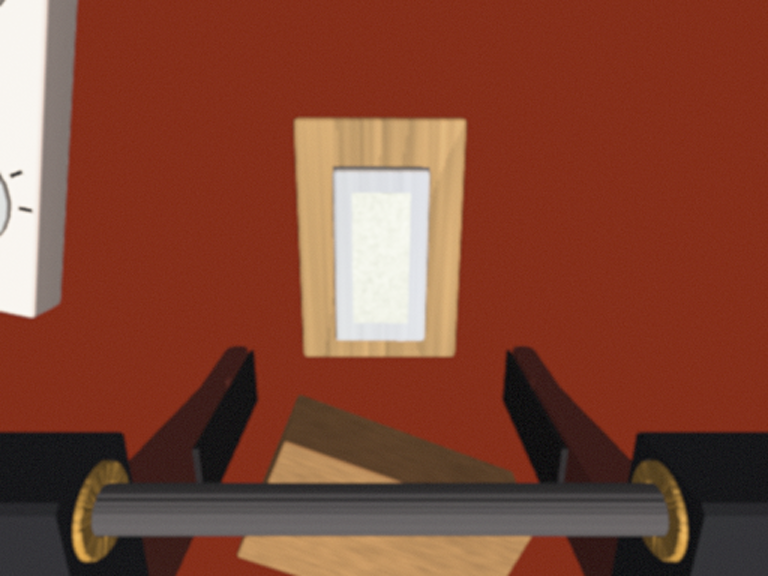

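```bash
python3 - <<'E'
from geo import *
np.set_printoptions(precision=1,suppress=True)
w=wload('w13'); C=lambda x,y,z=12:at(w,x/1.5-.17,y/1.5-.17,z)
print(rect(np.array([C(*p,12) for p in [(295,119),(466,119),(455,356),(304,357)]])))
print(rect(np.array([C(*p,46) for p in [(333,168),(430,168),(425,341),(337,341)]])))
E
```

```text
(array([ 477.5, -268.6,   12. ]), np.float64(14.92564151304402), array([117.1, 176.9, 118.8, 177.7]))
(array([ 476.2, -269.7,   46. ]), np.float64(15.04867925211086), array([ 61.9, 119.3,  62.2, 119.2]))
```

The long case sits at (476,-270) with yaw 15.0°, and the board measures (477.5,-269) at 14.9°. Next is the near short case.

Call:
move_arm --increments '[0, 109, -525, 20, 17.7, 0, 109, -525, 20, 17.7, 0, 109, -525, 20, 17.7, 0, 109, -525, 20, 17.7, 0, 109, -525, 20, 17.7, 0, 109, -525, 20, 17.7, 0, 109, -525, 20, 17.7, 0, 109, -525, 20, 17.7, 0, 109, -525, 20, 17.7, 0, 109, -525, 47, 17.7, 0, 109, -525, 47, 17.7, 0, 109, -525, 47, 17.7]'

```text
t: 26.6
ee_pos: [442.4, 266.6, 169.2]
orientation: [-3.14, 0.071, -0.015]
ft_force: [0.3, 0.1, 0.7]
width: 87.7
```

```bash
python3 go.py 443 267 110 -92.5;  python3 - <<'E'
from snap import *
im=snap('wrist','w14')
a=cv2.imread('pics/w14.png');cv2.imwrite('pics/w14b.png',cv2.resize(a,None,fx=1.5,fy=1.5,interpolation=cv2.INTER_CUBIC))
E
```

```text
pos [442.4 266.6 169.2] a -92.6 tilt [ 0.009  0.    -1.   ] q1,q6 [0.52 2.14] w 87.7 t 26.6
d [ 0.1 -0.4 59.2] yaw -0.1
```

View pics/w14b.png

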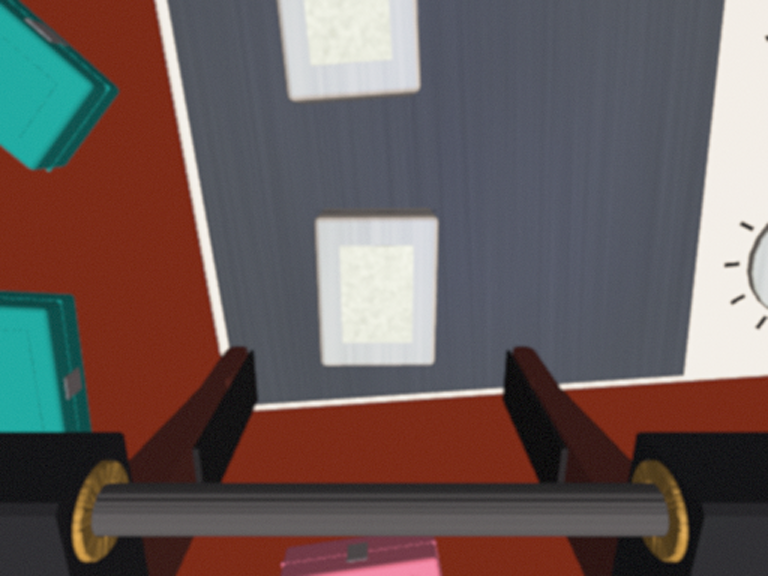

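```bash
python3 - <<'E'
from geo import *
np.set_printoptions(precision=1,suppress=True)
w=wload('w14'); C=lambda x,y,z=12:at(w,x/1.5-.17,y/1.5-.17,z)
print(rect(np.array([C(*p,74) for p in [(316,217),(439,217),(434,366),(323,366)]])))
E
python3 go.py 443.3 267.8 48 -92.3
```

```text
(array([442.3, 267.3,  74. ]), np.float64(-2.262315887262526), array([62.3, 82.8, 61.5, 82.8]))
pos [442.8 266.7 169.7] a -92.6 tilt [ 0.011  0.001 -1.   ] q1,q6 [0.52 2.14] w 87.8 t 26.6
d [ -0.9  -0.9 121.7] yaw -0.3
```

Call:
move_arm --increments '[0, -1.6, -0.6, 50, -0.3, 0, -1.6, -0.6, 90, -0.3, 0, -1.6, -0.6, 115, -0.3, 0, -1.6, -0.6, 122, -0.3, 0, -1.6, -0.6, 122, -0.3, 255, -1.6, -0.6, 122, -0.3, 255, -1.6, -0.6, 122, -0.3, 255, -1.6, -0.6, 122, -0.3, 255, -1.6, -0.6, 122, -0.3, 255, -1.6, -0.6, 122, -0.3, 255, -1.6, -0.6, 122, -0.3]'

```text
t: 28.02
ee_pos: [442.9, 267.8, 48.5]
orientation: [-3.139, 0.063, -0.018]
ft_force: [-1.4, -0.8, 5.3]
width: 63.9
```

```bash
python3 go.py 443 267 180 -92.3;  python3 - <<'E'
from snap import *
im=snap('wrist','w15')
a=cv2.imread('pics/w15.png');cv2.imwrite('pics/w15b.png',cv2.resize(a,None,fx=1.5,fy=1.5,interpolation=cv2.INTER_CUBIC))
E
```

```text
pos [442.9 267.8  48.5] a -92.3 tilt [ 0.012  0.002 -1.   ] q1,q6 [0.52 2.14] w 63.9 t 28.0
d [   1.6    0.5 -131.5] yaw 0.0
```

View pics/w15b.png

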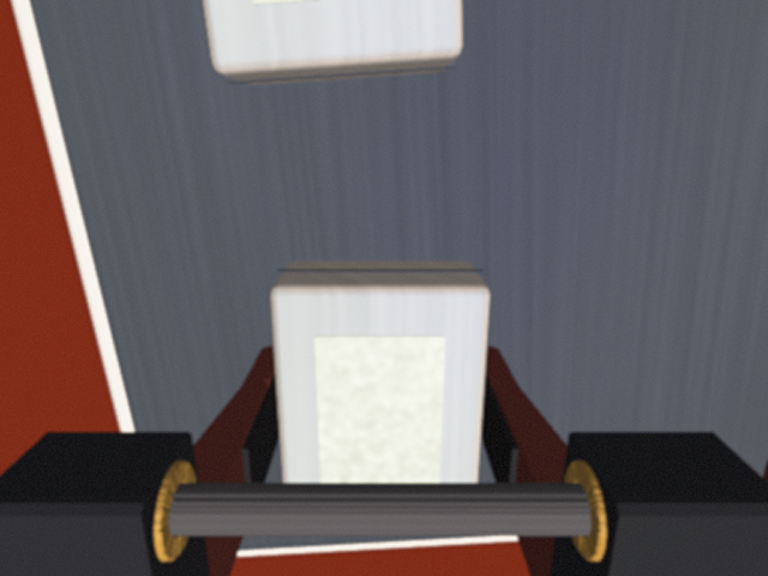

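```bash
python3 - <<'E'
from geo import *
np.set_printoptions(precision=1,suppress=True)
w=wload('w15'); o=w['obs'];C=lambda x,y,z=12:at(w,x/1.5-.17,y/1.5-.17,z)
M=Ro.from_rotvec(o['orientation']).as_matrix()
for p in [(272,290),(489,290)]: 
    q=C(*p,74); print(q, M.T@(q-o['ee_pos']))
E
```

```text
[484.1 296.   74. ] [ 40.2 -29.9 -25. ]
[481.7 235.2  74. ] [ 40.3  30.9 -25.1]
```

Call:
move_arm --increments '[255, 0, 0, -40, 0, 255, 0, 0, -90, 0, 255, 0, 0, -140, 0, 255, 0, 0, -150, 0, 255, 0, 0, -150, 0]'

```text
t: 28.7
ee_pos: [440.9, 267.4, 198.2]
orientation: [-3.139, 0.063, -0.018]
ft_force: [-0.2, -0.4, -2.3]
width: 63.7
```

```bash
python3 go.py 476.5 -269 180 -74.9
```

```text
pos [440.9 267.4 198.2] a -92.3 tilt [ 0.012  0.002 -1.   ] q1,q6 [0.52 2.14] w 63.7 t 28.7
d [ 56.8 534.6  17.7] yaw -17.4
```

Call:
move_arm --increments '[255, 57, 535, 18, -17.4, 255, 57, 535, 18, -17.4, 255, 57, 535, 18, -17.4, 255, 57, 535, 18, -17.4, 255, 57, 535, 18, -17.4, 255, 57, 535, 18, -17.4, 255, 57, 535, 18, -17.4, 255, 57, 535, 18, -17.4, 255, 57, 535, 18, -17.4, 255, 57, 535, 18, -17.4, 255, 57, 535, 18, -17.4, 255, 57, 535, 18, -17.4]'

```text
t: 30.2
ee_pos: [476.2, -267.9, 178.8]
orientation: [-3.112, -0.415, -0.016]
ft_force: [0.1, -0.4, -2.0]
width: 64.0
```

```bash
python3 go.py 476.5 -269 75 -74.9
```

```text
pos [ 476.2 -267.9  178.8] a -74.8 tilt [ 0.01   0.003 -1.   ] q1,q6 [-0.54  0.76] w 64.0 t 30.2
d [ -1.1   1.2 103.8] yaw 0.1
```

Call:
move_arm --increments '[255, -1, 1.2, 50, 0.1, 255, -1, 1.2, 90, 0.1, 255, -1, 1.2, 104, 0.1, 255, -1, 1.2, 104, 0.1, 255, -1, 1.2, 104, 0.1]'

```text
t: 30.82
ee_pos: [477.7, -269.3, 76.2]
orientation: [-3.114, -0.413, -0.019]
ft_force: [0.2, 0.0, -1.2]
width: 63.9
```

```bash
python3 go.py 476.5 -269 55 -74.9;  python3 - <<'E'
from snap import *
im=snap('wrist','w16')
a=cv2.imread('pics/w16.png');cv2.imwrite('pics/w16b.png',cv2.resize(a,None,fx=1.5,fy=1.5,interpolation=cv2.INTER_CUBIC))
E
```

```text
pos [ 477.7 -269.3   76.2] a -74.9 tilt [ 0.012  0.002 -1.   ] q1,q6 [-0.54  0.76] w 63.9 t 30.8
d [-1.3 -0.6 21.2] yaw 0.0
```

View pics/w16b.png

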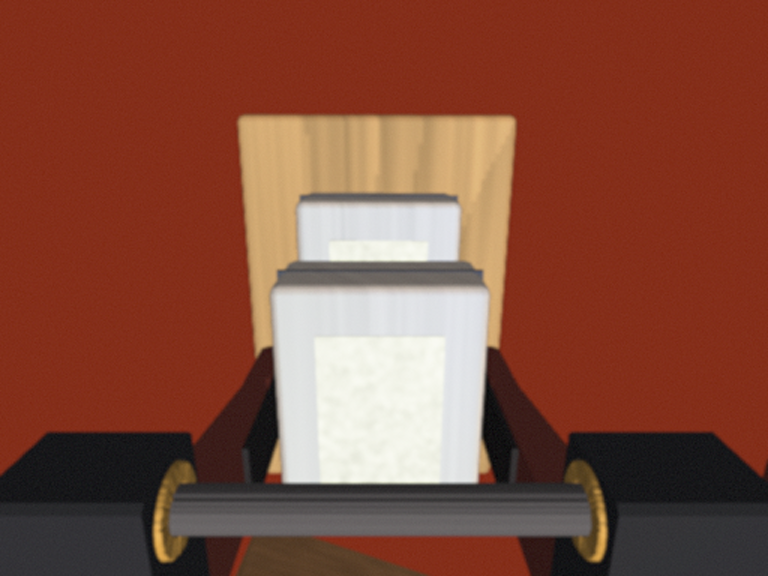

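Held case and lower case are collinear in view (mid-columns 380 and 378.5). Lower.

Call:
move_arm --increments '[255, -1.2, -0.6, 12, 0, 255, -1.2, -0.6, 19, 0, 255, -1.2, -0.6, 22, 0, 255, -1.2, -0.6, 22.5, 0, 255, -1.2, -0.6, 22.5, 0]'

```text
t: 31.5
ee_pos: [476.2, -269.0, 54.4]
orientation: [-3.114, -0.412, -0.018]
ft_force: [-4.5, 1.0, 8.4]
width: 63.9
```

```bash
python3 go.py 476.5 -269 54 -74.9
```

```text
pos [ 476.2 -269.    54.4] a -74.9 tilt [ 0.012  0.002 -1.   ] q1,q6 [-0.54  0.76] w 63.9 t 31.5
d [0.3 0.  0.4] yaw -0.0
```

Contact is at the expected height (+8 N). Release and rise.

Call:
move_arm --increments '[0, 0, 0, 0, 0, 0, 0, 0, 0, 0, 0, 0, 0, 0, 0, 0, 0, 0, 0, 0, 0, 0, 0, -30, 0, 0, 0, 0, -90, 0, 0, 0, 0, -150, 0, 0, 0, 0, -180, 0, 0, 0, 0, -180, 0, 0, 0, 0, -180, 0]'

```text
t: 32.75
ee_pos: [473.5, -269.0, 233.3]
orientation: [-3.113, -0.412, -0.016]
ft_force: [-1.1, 0.1, -0.6]
width: 87.6
```

```bash
python3 go.py 583 274 190 -89;  python3 - <<'E'
from snap import *
im=snap('wrist','w17')
a=cv2.imread('pics/w17.png');cv2.imwrite('pics/w17b.png',cv2.resize(a,None,fx=1.5,fy=1.5,interpolation=cv2.INTER_CUBIC))
E
```

```text
pos [ 473.5 -269.   233.3] a -74.9 tilt [ 0.01   0.003 -1.   ] q1,q6 [-0.54  0.76] w 87.6 t 32.8
d [ 246.6 -495.8   46. ] yaw 14.1
```

View pics/w17b.png

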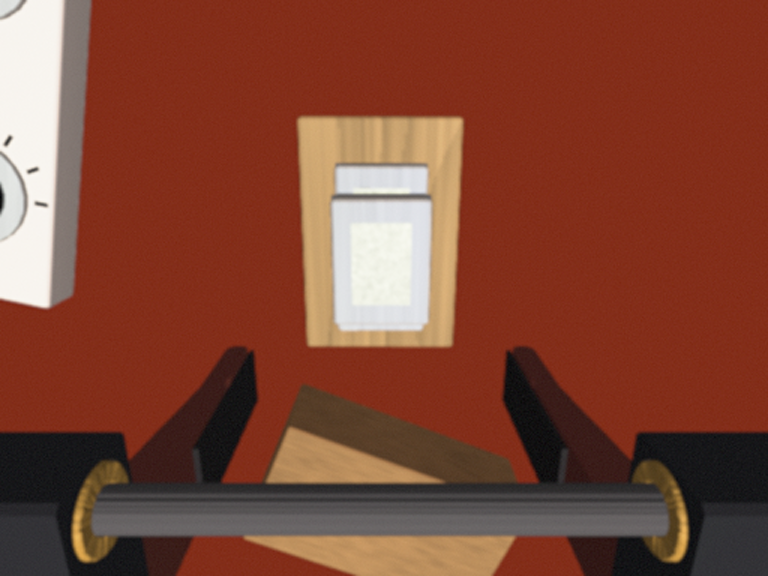

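```bash
python3 - <<'E'
from geo import *
np.set_printoptions(precision=1,suppress=True)
w=wload('w17'); C=lambda x,y,z=12:at(w,x/1.5-.17,y/1.5-.17,z)
print(rect(np.array([C(*p,12) for p in [(297,118),(463,118),(453,346),(307,346)]])))
print(rect(np.array([C(*p,80) for p in [(331,197),(432,197),(428,325),(335,325)]])))
print('far long edge',(C(335,165,46)+C(429,165,46))/2,'near',C(381,330,46))
E
```

```text
(array([ 477.5, -268.4,   12. ]), np.float64(15.107476447822991), array([118.6, 176.5, 119.2, 176.5]))
(array([ 476.1, -269.7,   80. ]), np.float64(15.157015141079224), array([62. , 84.1, 61.6, 84.1]))
far long edge [ 533.4 -254.7   46. ] near [ 419.  -284.9   46. ]
```

Call:
move_arm --increments '[0, 247, -496, 20, 14.1, 0, 247, -496, 20, 14.1, 0, 247, -496, 20, 14.1, 0, 247, -496, 20, 14.1, 0, 247, -496, 20, 14.1, 0, 247, -496, 20, 14.1, 0, 247, -496, 20, 14.1, 0, 247, -496, 20, 14.1, 0, 247, -496, 20, 14.1, 0, 247, -496, 46, 14.1, 0, 247, -496, 46, 14.1, 0, 247, -496, 46, 14.1]'

```text
t: 34.3
ee_pos: [582.7, 273.8, 189.0]
orientation: [-3.139, -0.026, -0.012]
ft_force: [1.3, 0.4, 0.3]
width: 87.6
```

```bash
python3 go.py 583 274 110 -89;  python3 - <<'E'
from snap import *
im=snap('wrist','w18')
a=cv2.imread('pics/w18.png');cv2.imwrite('pics/w18b.png',cv2.resize(a,None,fx=1.5,fy=1.5,interpolation=cv2.INTER_CUBIC))
E
```

```text
pos [582.7 273.8 189. ] a -89.0 tilt [ 0.008  0.003 -1.   ] q1,q6 [0.42 1.98] w 87.6 t 34.3
d [-0.3 -0.  79. ] yaw -0.0
```

View pics/w18b.png

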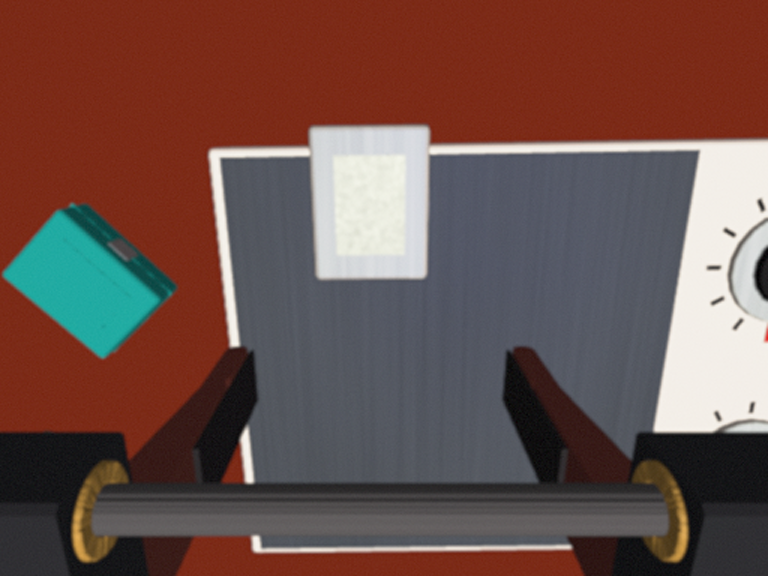

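The second short case was knocked towards +x; its far edge (row 127) now overlaps the plate's far rim (row 148). I'll re-measure.

```bash
python3 - <<'E'
from geo import *
from snap import *
np.set_printoptions(precision=1,suppress=True)
w=wload('w18'); C=lambda x,y,z=12:at(w,x/1.5-.17,y/1.5-.17,z)
print(rect(np.array([C(*p,74) for p in [(309,127),(430,126),(427,278),(317,278)]])))
print('plate far edge',C(370,146,40))
for n in('top','scene'): snap(n,n+'18')
a=cv2.imread('pics/top18.png');b=cv2.imread('pics/scene18.png')
cv2.imwrite('pics/c9.png',cv2.resize(b[150:260,210:370],None,fx=5,fy=5,interpolation=cv2.INTER_CUBIC))
cv2.imwrite('pics/c10.png',cv2.resize(a[90:230,130:290],None,fx=4,fy=4,interpolation=cv2.INTER_CUBIC))
E
```

```text
(array([626.7, 279.4,  74. ]), np.float64(1.6204690812897484), array([62.7, 81.9, 62.2, 81.4]))
plate far edge [656.9 280.9  40. ]
```

View pics/c9.png

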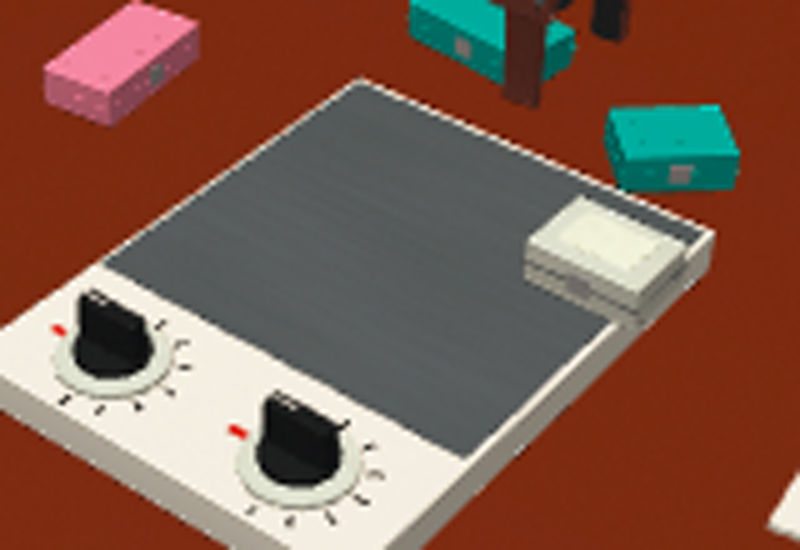

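View pics/c10.png

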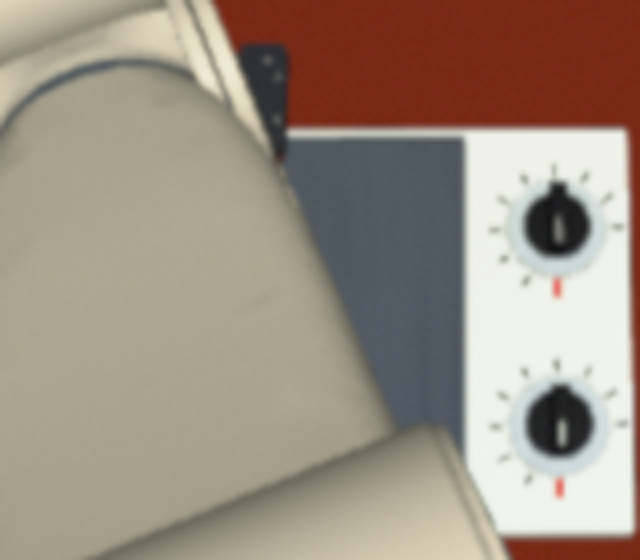

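It still lies flat with about 11 mm overhang: centre (626.5,279.4), yaw 1.6°. Regrasp there.

```bash
python3 go.py 626.5 279.4 110 -88.4
```

```text
pos [583.5 273.9 190.5] a -89.1 tilt [ 0.01   0.004 -1.   ] q1,q6 [0.42 1.98] w 87.8 t 34.5
d [42.2 -4.5 81. ] yaw -0.7
```

Call:
move_arm --increments '[0, 42.5, -4.5, 30, -0.7, 0, 42.5, -4.5, 70, -0.7, 0, 42.5, -4.5, 81, -0.7, 0, 42.5, -4.5, 81, -0.7, 0, 42.5, -4.5, 81, -0.7]'

```text
t: 35.08
ee_pos: [627.6, 279.7, 111.9]
orientation: [-3.137, -0.044, -0.02]
ft_force: [-0.7, 0.4, 1.5]
width: 87.9
```

```bash
python3 go.py 626.5 279.4 48 -88.4;  python3 - <<'E'
from snap import *
im=snap('wrist','w19')
a=cv2.imread('pics/w19.png');cv2.imwrite('pics/w19b.png',cv2.resize(a,None,fx=1.5,fy=1.5,interpolation=cv2.INTER_CUBIC))
E
```

```text
pos [627.6 279.7 111.9] a -88.4 tilt [ 0.013  0.005 -1.   ] q1,q6 [0.4  1.94] w 87.9 t 35.1
d [-1.9  0.6 63.9] yaw 0.0
```

View pics/w19b.png

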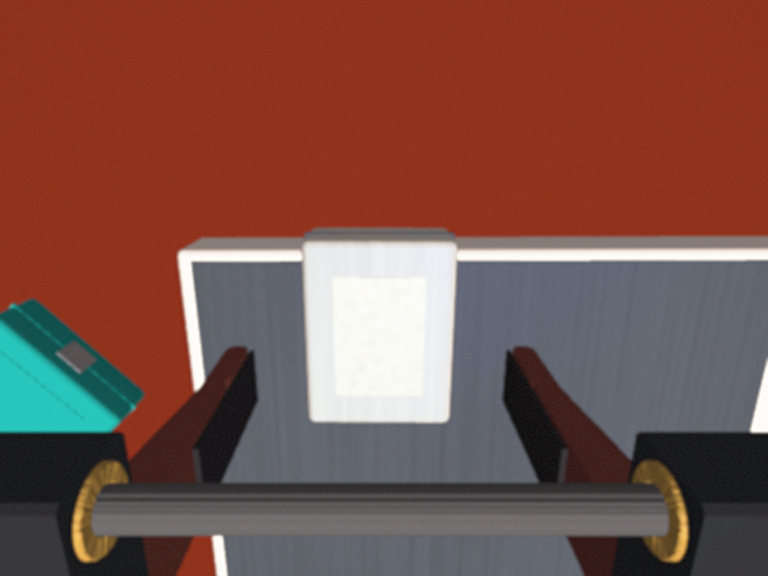

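Call:
move_arm --increments '[0, -1.9, 0.5, 35, 0, 0, -1.9, 0.5, 57, 0, 0, -1.9, 0.5, 64, 0, 0, -1.9, 0.5, 64, 0, 255, -1.9, 0.5, 64, 0, 255, -1.9, 0.5, 64, 0, 255, -1.9, 0.5, 64, 0, 255, -1.9, 0.5, 64, 0, 255, -1.9, 0.5, 64, 0, 255, -1.9, 0.5, 64, 0, 255, -1.9, 0.5, 64, 0]'

```text
t: 36.5
ee_pos: [627.0, 279.8, 48.6]
orientation: [-3.136, -0.045, -0.022]
ft_force: [-1.1, -0.3, 5.8]
width: 63.8
```

```bash
python3 go.py 626.5 279.4 200 -88.4;  python3 - <<'E'
from snap import *
im=snap('wrist','w20')
a=cv2.imread('pics/w20.png');cv2.imwrite('pics/w20b.png',cv2.resize(a,None,fx=1.5,fy=1.5,interpolation=cv2.INTER_CUBIC))
E
```

```text
pos [627.  279.8  48.6] a -88.4 tilt [ 0.014  0.005 -1.   ] q1,q6 [0.4  1.95] w 63.8 t 36.5
d [   1.6   -0.4 -151.3] yaw 0.0
```

View pics/w20b.png

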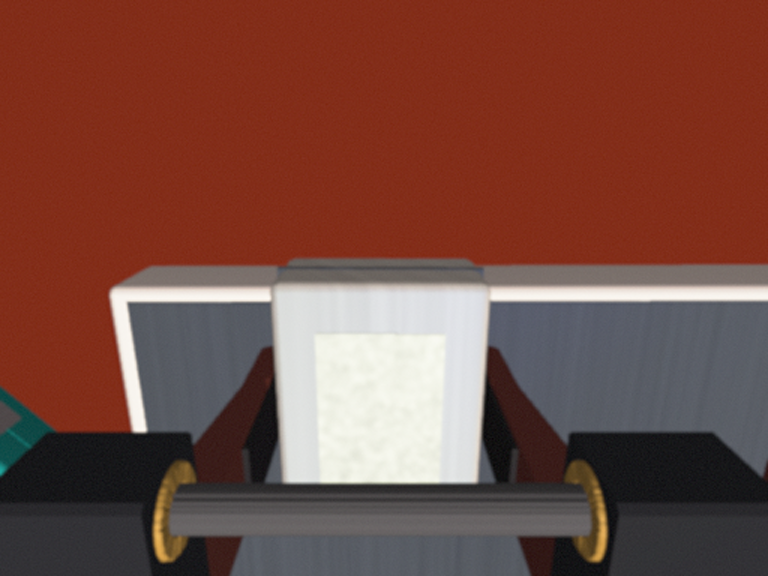

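Gripped. The front edge is about 1.3 mm further forward than with the previous case, so I'll correct for it.

Call:
move_arm --increments '[255, 1.6, 0, -40, 0, 255, 1.6, 0, -95, 0, 255, 1.6, 0, -150, 0, 255, 1.6, 0, -160, 0, 255, 1.6, 0, -160, 0]'

```text
t: 37.17
ee_pos: [626.0, 278.8, 208.0]
orientation: [-3.136, -0.045, -0.021]
ft_force: [-0.7, -0.2, -3.2]
width: 63.8
```

```bash
python3 go.py 475.3 -269.3 200 -74.9
```

```text
pos [626.  278.8 208. ] a -88.4 tilt [ 0.013  0.005 -1.   ] q1,q6 [0.4  1.94] w 63.8 t 37.2
d [-166.3  543.6    3.2] yaw -13.5
```

Call:
move_arm --increments '[255, -166, 543.5, 3, -13.5, 255, -166, 543.5, 3, -13.5, 255, -166, 543.5, 3, -13.5, 255, -166, 543.5, 3, -13.5, 255, -166, 543.5, 3, -13.5, 255, -166, 543.5, 3, -13.5, 255, -166, 543.5, 3, -13.5, 255, -166, 543.5, 3, -13.5, 255, -166, 543.5, 3, -13.5, 255, -166, 543.5, 3, -13.5, 255, -166, 543.5, 3, -13.5, 255, -166, 543.5, 3, -13.5]'

```text
t: 38.67
ee_pos: [475.4, -267.6, 199.2]
orientation: [-3.109, -0.415, -0.019]
ft_force: [0.1, -0.3, -2.4]
width: 64.1
```

```bash
python3 go.py 475.3 -269.3 110 -74.9
```

```text
pos [ 475.4 -267.6  199.2] a -74.8 tilt [ 0.011  0.007 -1.   ] q1,q6 [-0.54  0.76] w 64.1 t 38.7
d [-1.6  1.9 89.1] yaw 0.1
```

Call:
move_arm --increments '[255, -1.6, 1.8, 40, 0, 255, -1.6, 1.8, 75, 0, 255, -1.6, 1.8, 89, 0, 255, -1.6, 1.8, 89, 0, 255, -1.6, 1.8, 89, 0]'

```text
t: 39.3
ee_pos: [476.3, -269.3, 111.3]
orientation: [-3.11, -0.416, -0.022]
ft_force: [-0.3, -0.3, -2.2]
width: 63.8
```

```bash
python3 go.py 475.3 -269.3 88.5 -74.9;  python3 - <<'E'
from snap import *
im=snap('wrist','w21')
a=cv2.imread('pics/w21.png');cv2.imwrite('pics/w21b.png',cv2.resize(a,None,fx=1.5,fy=1.5,interpolation=cv2.INTER_CUBIC))
E
```

```text
pos [ 476.3 -269.3  111.3] a -74.8 tilt [ 0.013  0.006 -1.   ] q1,q6 [-0.54  0.75] w 63.8 t 39.3
d [-1.3 -0.2 22.8] yaw 0.1
```

View pics/w21b.png

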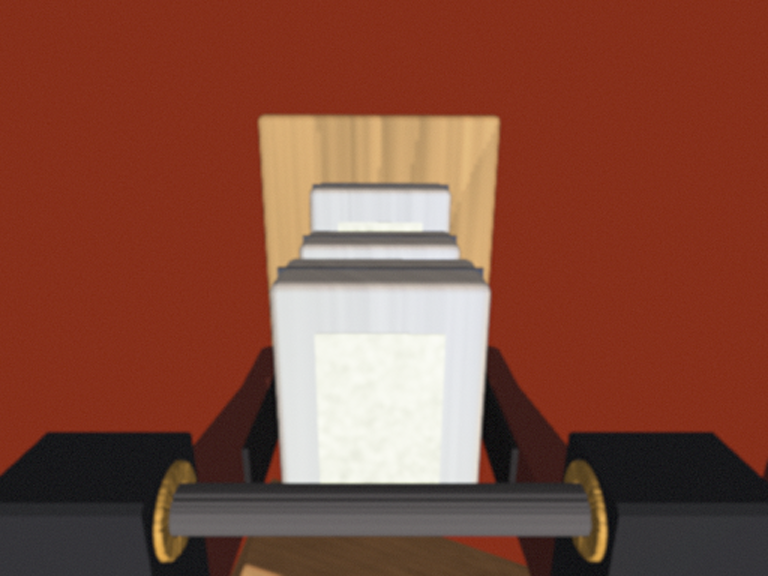

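All three are collinear in view (mid-columns about 380). Lower.

Call:
move_arm --increments '[255, -1.2, 0, 12, 0, 255, -1.2, 0, 19, 0, 255, -1.2, 0, 22.5, 0, 255, -1.2, 0, 23.5, 0, 255, -1.2, 0, 23.5, 0]'

```text
t: 39.98
ee_pos: [475.1, -269.6, 88.5]
orientation: [-3.11, -0.415, -0.021]
ft_force: [-3.7, 0.8, 7.1]
width: 64.0
```

```bash
python3 go.py 475.3 -269.3 88 -74.9
```

```text
pos [ 475.1 -269.6   88.5] a -74.8 tilt [ 0.013  0.006 -1.   ] q1,q6 [-0.54  0.75] w 64.0 t 40.0
d [ 0.2 -0.3  0.5] yaw 0.1
```

Contact felt at the right height. Release and rise.

Call:
move_arm --increments '[0, 0, 0, 0, 0, 0, 0, 0, 0, 0, 0, 0, 0, 0, 0, 0, 0, 0, 0, 0, 0, 0, 0, -30, 0, 0, 0, 0, -90, 0, 0, 0, 0, -150, 0, 0, 0, 0, -180, 0, 0, 0, 0, -180, 0, 0, 0, 0, -180, 0]'

```text
t: 41.22
ee_pos: [472.2, -270.2, 267.4]
orientation: [-3.109, -0.415, -0.019]
ft_force: [0.3, 1.3, -0.2]
width: 88.0
```

```bash
python3 go.py 475 130 267 -74.9;  python3 - <<'E'
from snap import *
im=snap('wrist','w22')
a=cv2.imread('pics/w22.png');cv2.imwrite('pics/w22b.png',cv2.resize(a,None,fx=1.5,fy=1.5,interpolation=cv2.INTER_CUBIC))
E
```

```text
pos [ 472.2 -270.2  267.4] a -74.8 tilt [ 0.011  0.007 -1.   ] q1,q6 [-0.55  0.75] w 88.0 t 41.2
d [ 107.8 -385.4    3. ] yaw 0.1
```

View pics/w22b.png

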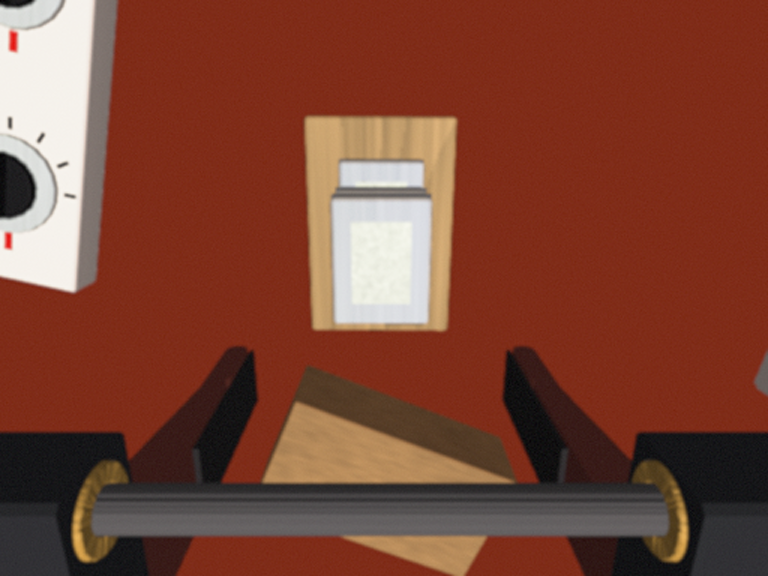

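The column stands straight. I'll move the arm off and check from the fixed cameras.

```bash
python3 - <<'E'
from geo import *
np.set_printoptions(precision=1,suppress=True)
w=wload('w22'); C=lambda x,y,z=12:at(w,x/1.5-.17,y/1.5-.17,z)
print(rect(np.array([C(*p,12) for p in [(305,117),(457,117),(447,330),(313,329)]])))
print(rect(np.array([C(*p,114) for p in [(331,196),(431,196),(428,324),(334,324)]])))
E
```

```text
(array([ 477.8, -268.7,   12. ]), np.float64(14.995276495147984), array([118.3, 177.6, 117.9, 176.8]))
(array([ 475.6, -269.9,  114. ]), np.float64(15.273617003485748), array([61.4, 83.9, 62.2, 84. ]))
```

Call:
move_arm --increments '[0, 108, -385, 0, 0, 0, 108, -385, 0, 0, 0, 108, -385, 0, 0, 0, 108, -385, 0, 0, 0, 108, -385, 0, 0, 0, 108, -385, 0, 0, 0, 108, -385, 0, 0, 0, 108, -385, 0, 0, 0, 108, -385, 0, 0]'

```text
t: 42.4
ee_pos: [474.5, 129.0, 268.6]
orientation: [-3.109, -0.415, -0.014]
ft_force: [-0.1, -0.9, 0.7]
width: 87.8
```

```bash
python3 - <<'E'
from snap import *
snap('wrist','w23');snap('top','t23');snap('scene','s23')
a=cv2.imread('pics/t23.png');cv2.imwrite('pics/c11.png',cv2.resize(a[80:295,240:440],None,fx=2.7,fy=2.7,interpolation=cv2.INTER_CUBIC))
E
```

```text
(no output)
```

View pics/c11.png

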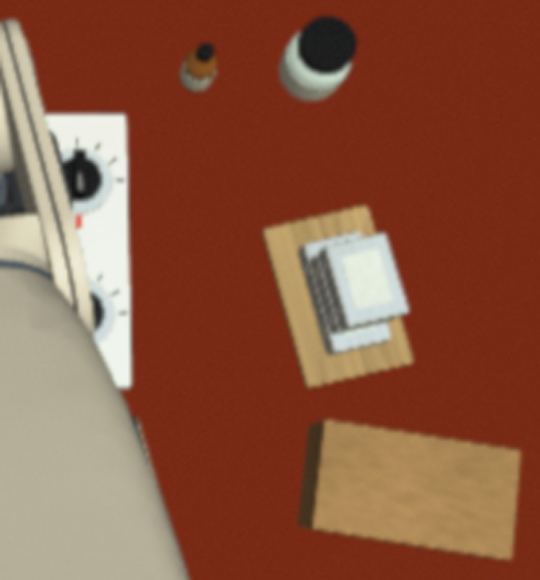

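View pics/s23.png

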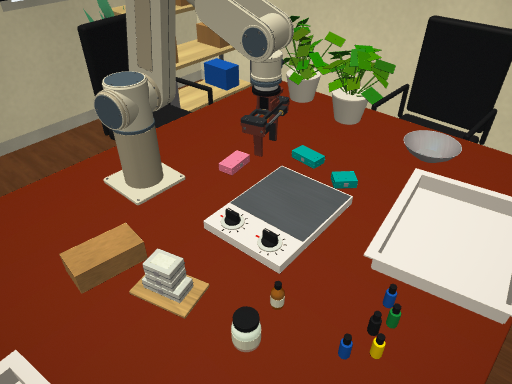

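View pics/w23.png

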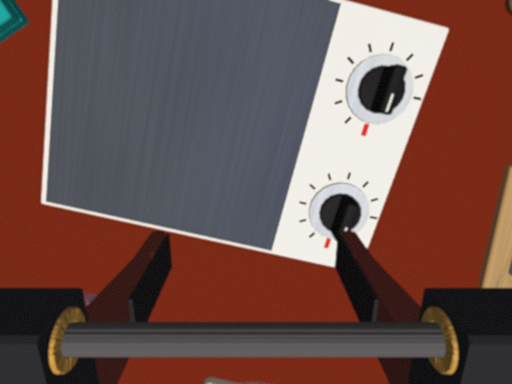

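The plate is empty, the column stands on the board and the bystanders are in place. Last check: the exact dial angles.

```bash
python3 - <<'E'
import cv2
a=cv2.imread('pics/w8.png')
b=a[60:280,330:440]
cv2.imwrite('pics/c12.png',cv2.rotate(cv2.resize(b,None,fx=3.5,fy=3.5,interpolation=cv2.INTER_CUBIC),cv2.ROTATE_90_COUNTERCLOCKWISE))
E
```

```text
(no output)
```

View pics/c12.png

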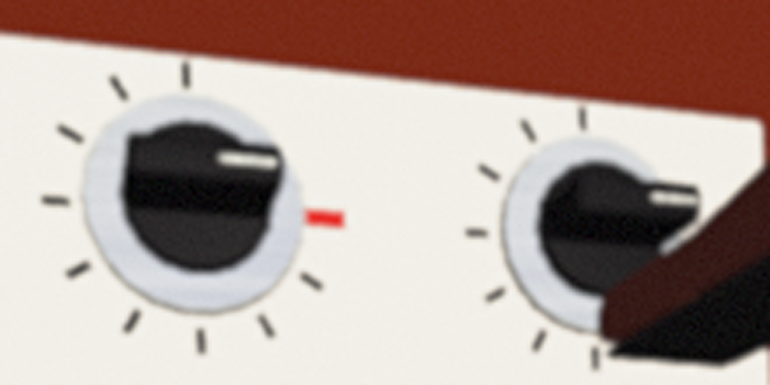

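```bash
python3 - <<'E'
from geo import *
w=wload('w8')
C=lambda x,y,z:at(w,330+(384-y)/3.5-.36,60+x/3.5-.36,z)
f=lambda v:np.degrees(np.arctan2(v[1],v[0]))%360
print('far',f(C(277,162,80)-C(218,157,80)),'near',f(C(698,201,80)-C(650,196,80)))
print('tick far',f(C(344,220,40)-C(306,217,40)),'plate edge y dir',f(C(765,122,40)-C(0,33,40)), 'strip line')
E
```

```text
far 182.12799703688458 near 181.08509283553798
tick far 181.69431786608453 plate edge y dir 181.72356645176717 strip line
```

Both dials read 0° within about 0.7°, which is at the measuring limit. Handing in.

```bash
python3 -c "
from workcell import ctrl
print(ctrl.close_job())"
```

```text
the job is handed in; nothing more can be done
None
```

The job is done and handed in after about 42 s: both dials are off, and all three cases are stacked on the board. There were only three cases, one long and two short.

- **Dials:** I turned both fully anticlockwise before touching any case. At each stop the fingers slipped on a bar that no longer turned. The marks point along the red-tick direction to within about 0.7°, which is as fine as I could measure.
- **Column:** The long case is at the bottom with the two short ones on top. Yaw is 15.0–15.3° against the board's 15.0°. The case centres agree to about 1 mm and lie 1.5–2.5 mm from the measured board centre.
- **Knocked case:** The second short case had been pushed about 43 mm aside and overhung the plate's edge. I measured it again and picked it up from there.
- **Final check:** The plate is empty. The ink bottle, jar and tissue box look unmoved, and the open gripper is clear of everything.
- **Disagreements:** The cameras differed by up to about 5 mm on case positions. The tool kept a tilt of about 0.7°, but the cases still sat at the expected heights.

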